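# Refit the dryer's drum roller and belt idler

### The arm

A 6-joint arm with a two-finger parallel gripper is mounted at the origin on a cart in front of the work surface, level with it; the furniture and walls round the work are solid. World frame = base frame: x ahead of the robot, y to its left, z up, the work surface at z = 0. Lengths are in m, angles in rad, forces in N, time in s.
With the tool pointing down it reaches from about 0.425 to 0.925 m from the base axis. Payload 12.5 kg.
Tool frame: the origin (TCP) lies between the finger pads; the fingertips stand 19 mm ahead of it and the grasp point (between the pads) is the TCP; z points along the fingers, y is the line along which they close (so a half turn about z gives the same grasp; the last joint's range is limited). The gripper opens to 85 mm and grips with 20 to 120 N. Pads are 22 mm wide; open, the fingers measure 114 mm over their backs; the gripper's body (76 mm by 85 mm) begins 54 mm behind the grasp point. The pads swing forward as they close: fully open they stand 13 mm farther back than shut.
Start: joints at [-1.377, 0.491, 1.559, -0, 1.092, -0.106], TCP at [0.185, -0.597, 0.219] pointing down, gripper open.
Joint ranges: [-3.1, 3.1], [-0.84, 2.19], [0.05, 2.79], [-1.13, 4.28], [0.06, 2.93], [-2.69, 2.69]. Speed limits (rad/s): [2.22, 2.22, 2.79, 3.14, 3.14, 3.14].

### API

Orientations are given as a rotation vector (axis times angle).
In Python, from plant import arm gives the robot as it stands.
- The arm moves only by the tool servo_tool, never from a script. Its argument "series" is a list of rows, each an object of numbers: "tx", "ty", "tz": the shift along the world's x, y, z in units of 60 mm (1.0 is 60 mm); "rx", "ry", "rz": the turn, a rotation vector about the world's x, y, z in units of 5 degrees (1.0 is 5 degrees); "fingers": the finger opening in mm, from 0 to 85.4. A call has 1 to 12 rows; each row shifts and turns the commanded pose from where the row before left it; what a row does not reach is not made up. A row lasts 1/8 s, in which the tool goes at most 62.5 mm and 10.7 degrees, less where a joint would pass 70% of its speed; a pose out of reach is approached as far as the arm can. A call is refused whole if a number of a shift passes 1 or a number of a turn 1, either way. A call with a gripper value outside its range is refused whole. The fingers move at their own pace and stop on an object; "force" is the grip in N (left out, the last holds). Time passes only in rows, so rows that do not move let the fingers close. It gives the time, the measured TCP pose, the force, the opening and the grip force at its end, in the units of the state.
- arm.get_obs(): the state, without advancing time (a new reading comes with each control period).
- arm.camera(name): name is "scene" or "top" or "wrist"; returns a dict with "color" (400x640x3 uint8, blue, green, red), "range_z" (400x640 float32, m along the optical axis (not along the pixel's ray), 0 where there is no reading), "fx", "fy", "cx", "cy" (pixels), "camera_from_world" (4x4, takes a point from world to camera coordinates). Camera axes: x right, y up, looking along -z (the intrinsics and any distortion apply to the point x, -y, -z); pixel columns grow to the right and rows downward; lengths in m; the calibration is good to about 2 mm. A picture is of the moment at which its call begins.
- arm.job_done(): hands the job in; it is judged then, once.
The state is a dict: "t": time; "joints": joint angles; "qd": joint speeds; "joint_torque": joint torques, N m; "tcp_pos": TCP position; "tcp_rot": TCP orientation; "force": force on the tool from outside, world axes, zero at the start; "torque": the same for the moment, N m; "grip_width": finger opening in m; "finger_force": force on a finger pad.
Only numpy, scipy, OpenCV 4.12 (cv2) and the standard library are available. Lean on these libraries where they do the work, as an engineer would, in place of code of your own. Each camera call takes 0.05 s, during which the arm holds its last target. There are 200 camera calls.

### The job

Put the dryer's cleaned running gear back together. On the thick shaft of the roller bracket put the white spacer ring, then the rubber-tyred drum roller, then the larger grey cap; on the thin pin of the belt tensioner arm put the grooved black pulley, then the smaller grey cap. Every part goes flat and fully down onto the one below it, and none of the three bottles standing round the work is knocked over.

Things in the scene. Friction and masses are not known exactly. Their poses are not given: they have to be found in the camera images.
- roller_bracket: target, fixed: bright steel plate 80 (x) by 116 (y) mm, flat top 14 mm above the worktop, an upright 15 mm thick shaft in its middle, tip 67 mm above the worktop, its last 8 mm tapering to 7 mm. Origin: on the worktop under the shaft axis, z up. Undersides when seated, above the worktop: spacer ring 14, drum roller 28, larger cap 58 mm.
- tensioner_arm: target, fixed: dark steel strip 44 mm wide (x), y = -35 to +95 mm, flat top 12 mm above the worktop; upright 10 mm thick pin, tip 49 mm above the worktop, its last 6 mm tapering to 4 mm, 18 mm wide shoulder at its foot (top at 16 mm); 23 mm high tab at the far end. Origin: on the worktop under the pin axis, z up. Seated undersides above the worktop: pulley 16, smaller cap 40 mm.
- spacer_ring: loose; plain white nylon spacer ring, outside diameter 36, bore 20, height 14 mm, 20 g; lies flat on the worktop. Origin: centre of the underside, z up along the bore.
- drum_roller: loose; drum roller with a black rubber tyre on a white plastic wheel, outside diameter 64, height 30 mm in all (the tyre spans from 3 to 27 mm, the hub sticks out), bore 20 mm right through, 120 g; lies flat, bore upright, both faces alike. Origin: centre of the underside, z up along the bore.
- roller_cap: loose; the larger grey plastic end cap, ribbed, outside diameter 36, height 20 mm, standing with its socket downwards (socket diameter 20, depth 14.5 mm; closed top), 25 g. Origin: centre of the underside, z up.
- idler_pulley: loose; black plastic belt pulley with a thin brass ring round its bore and a groove round it, diameter 42 over the flanges and 35 in the groove, height 24 mm, flanges 4 mm thick at top and bottom, bore 15 mm right through, 60 g; lies flat, Origin: centre of the underside, z up along the bore.
- idler_cap: loose; the smaller grey plastic end cap, ribbed, outside diameter 23, height 18 mm, standing with its socket downwards (socket diameter 14.4, depth 13.5 mm; closed top), 15 g. Origin: centre of the underside, z up.
- dropper: bystander; small brown dropper bottle with a black rubber top, 33 mm across, 102 mm high, loose, stands between the two targets. Origin: centre of the underside, z up.
- bottle_white: bystander; slim white bottle with a red cap, 43 x 50 mm, 164 mm high, loose, stands behind the parts on the left. Origin: centre of the underside, z up.
- bottle_navy: bystander; slim dark blue bottle with a red cap, 47 x 56 mm, 180 mm high, loose, stands behind the parts on the right. Origin: centre of the underside, z up.

How it is judged:
By the outcome, as a careful person would: the job done as asked, in the order asked, and still so for the second after the job is handed in, with the robot touching nothing.
It also fails if it takes over 106 s, if anything falls off the work surface, if the arm or the gripper's body presses on something with over 40 N, if the wrist force passes 120 N, or if a joint passes its speed limit or range.

## Working session

There is one attempt and no reset: what is moved stays moved. The work goes in short steps, Python scripts to look and compute and a tool call to move; the robot and the scene stay as the last step left them, time stands still between calls to the robot, and variables do not carry over. Pictures are saved under pics/ and viewed, at most 14 in all, crops included, and the job is handed in when it is done.

Besides the shell and the picture viewer there is one more tool, called as a command line: name --argument value ..., lists and objects as JSON in quotes. servo_tool: Moves the arm, as the interface text tells. Its arguments: {"type":"object","properties":{"series":{"type":"array","items":{"type":"object","properties":{"tx":{"type":"number"},"ty":{"type":"number"},"tz":{"type":"number"},"rx":{"type":"number"},"ry":{"type":"number"},"rz":{"type":"number"},"fingers":{"type":"number"}}}},"force":{"type":"number"}},"required":["series"]}

```bash
mkdir -p pics; ls
cat > h.py <<'E'
import numpy as np, cv2
from plant import arm
def snap(name):
    c=arm.camera(name); np.savez(f'pics/{name}.npz',**{k:np.asarray(v) for k,v in c.items()}); return c
def world(c,u,v,z=None):
    """pixel -> world; by range, or on the plane z"""
    W=np.linalg.inv(c['camera_from_world'])
    d=np.array([(u-c['cx'])/c['fx'],-(v-c['cy'])/c['fy'],-1.])
    if z is None: return (W@np.append(d*c['range_z'][int(v),int(u)],1))[:3]
    o=W[:3,3]; r=W[:3,:3]@d
    return o+r*(z-o[2])/r[2]
def load(name): return dict(np.load(f'pics/{name}.npz'))
E
python3 - <<'E'
from h import *
for n in ('scene','top'):
    c=snap(n); cv2.imwrite(f'pics/{n}1.png',c['color'])
    print(n,c['fx'],c['cx'],c['cy'],np.linalg.inv(c['camera_from_world']).round(3).tolist(), [k for k in c])
print(arm.get_obs())
E
```

```text
pics
scene 422.4702567275124 318.94179640082933 199.76463153769282 [[-0.656, 0.583, -0.478, -0.006], [-0.755, -0.509, 0.414, 0.468], [-0.002, 0.633, 0.774, 0.934], [0.0, 0.0, 0.0, 1.0]] ['color', 'range_z', 'fx', 'fy', 'cx', 'cy', 'camera_from_world']
top 474.16221233037624 312.80618807422076 199.43248402398467 [[0.003, 0.994, -0.106, 0.43], [-1.0, 0.002, -0.006, 0.005], [-0.005, 0.106, 0.994, 1.187], [0.0, 0.0, 0.0, 1.0]] ['color', 'range_z', 'fx', 'fy', 'cx', 'cy', 'camera_from_world']
{'t': 0.1, 'joints': array([-1.37662602e+00,  4.91509523e-01,  1.55942021e+00, -1.45032038e-05,
        1.09169831e+00, -1.05631755e-01]), 'qd': array([ 0.00082829, -0.00148986, -0.00150733,  0.0009584 , -0.00139677,
       -0.00011547]), 'joint_torque': array([ 3.12522556e-03, -6.19451594e+01, -2.62024498e+01, -1.14303771e-04,
        2.90558935e-03, -3.10063996e-06]), 'tcp_pos': array([ 0.18453755, -0.59689914,  0.2183689 ]), 'tcp_rot': array([-3.10533862e+00, -4.69022309e-01,  9.21361249e-05]), 'force': array([-0.11720772, -0.82423581,  1.17369159]), 'torque': array([-0.03667403,  0.0216676 , -0.02433161]), 'finger_force': 0.0, 'grip_width': 0.08526421091811547}
```

View pics/top1.png

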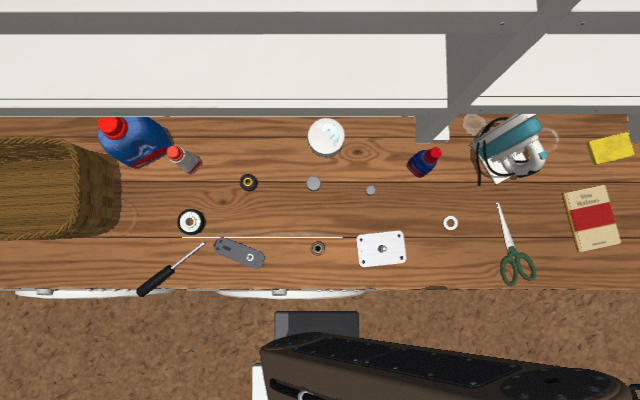

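View pics/scene1.png

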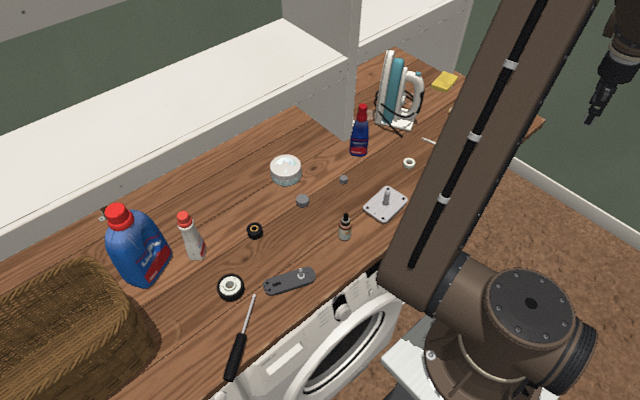

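The top view shows the roller at (190,222), pulley (249,182), large cap (314,184), small cap (371,190), ring (451,223), bracket (382,248), tensioner pin about (250,257) and dropper (318,248). I'll enlarge both views.

Run:
```python
from h import *
t=load('top');s=load('scene')
cv2.imwrite('pics/topc.png',cv2.resize(t['color'][165:280,165:365],None,fx=4,fy=4,interpolation=cv2.INTER_CUBIC))
cv2.imwrite('pics/topd.png',cv2.resize(t['color'][165:280,300:500],None,fx=4,fy=4,interpolation=cv2.INTER_CUBIC))
cv2.imwrite('pics/scc.png',cv2.resize(s['color'][150:305,215:415],None,fx=4,fy=4,interpolation=cv2.INTER_CUBIC)[:600])
for n,u,v in [('roller',190,212),('pulley',249,175),('cap',314,184),('scap',371,190),('ring',451,218),('brk',395,238),('shaft',382,248),('arm',230,250),('drop',318,248),('white',177,152),('navy',436,153),('shelf',200,60),('edge',200,103),('edge2',200,109),('bar',300,22),('table',300,210),('table2',480,250)]:
    print(n,world(t,u,v).round(4))
# height map pixels > 0.2
```

```text
roller [0.5228 0.314  0.0221]
pulley [0.6151 0.1697 0.0236]
cap [0.5932 0.0082 0.0217]
scap [ 0.579  -0.1334  0.0177]
ring [ 0.51   -0.331   0.0138]
brk [ 0.4604 -0.1922  0.011 ]
shaft [ 0.4355 -0.1527  0.0615]
arm [0.4298 0.2154 0.01  ]
drop [ 0.4349 -0.0015  0.101 ]
white [0.6437 0.309  0.1636]
navy [ 0.6391 -0.2553  0.1794]
shelf [0.795  0.2283 0.3055]
edge [0.7094 0.2258 0.306 ]
edge2 [0.7009 0.2282 0.2951]
bar [0.7009 0.0234 0.6471]
table [ 0.5306  0.0434 -0.0041]
table2 [ 0.4315 -0.4044  0.0007]
```

View pics/topc.png

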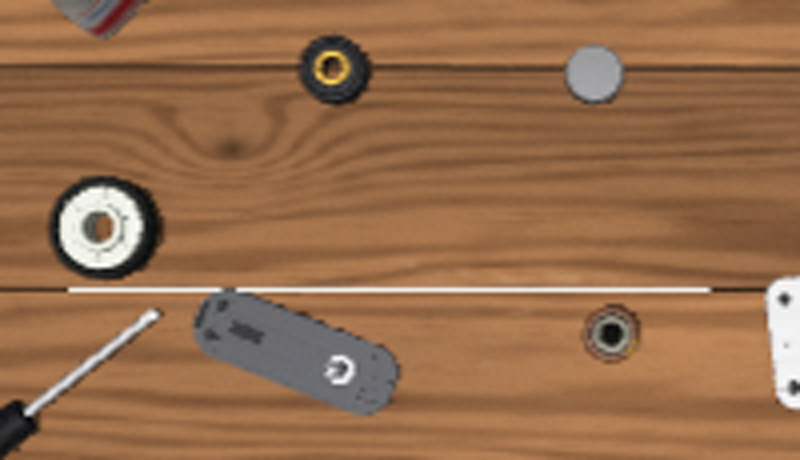

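View pics/topd.png

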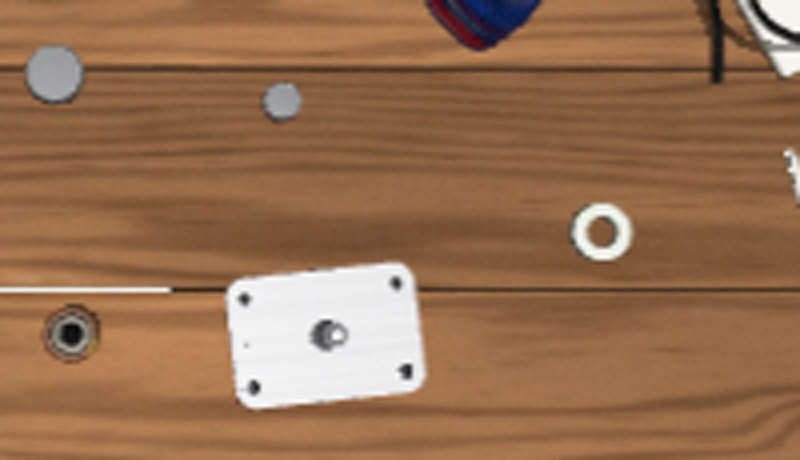

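View pics/scc.png

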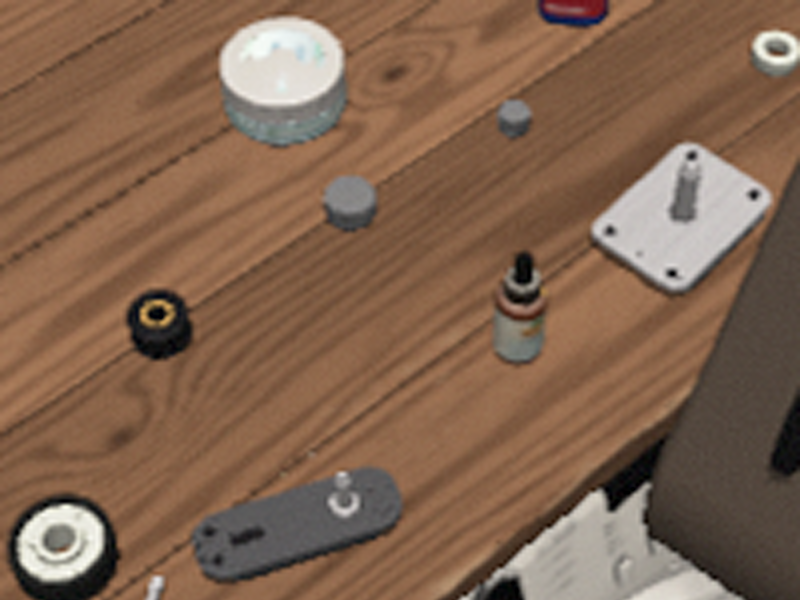

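Crop positions (4x):
- **Top:** roller face (101,227), pulley brass (332,67), cap (594,72), small cap d(282,101), ring d(602,232), shaft tip d(338,334), pin shoulder about (340,370).
- **Scene:** shaft tip (691,155), pin tip (342,478), cap top (351,190), pulley bore (156,313), roller bore (60,542), small cap top (515,110).

I'll triangulate these next.

```bash
cat >> h.py <<'E'
def ray(c,u,v):
    W=np.linalg.inv(c['camera_from_world'])
    r=W[:3,:3]@np.array([(u-c['cx'])/c['fx'],-(v-c['cy'])/c['fy'],-1.]); return W[:3,3],r/np.linalg.norm(r)
def tri(obs):
    A=np.zeros((3,3));b=np.zeros(3)
    for c,u,v in obs:
        o,r=ray(c,u,v);P=np.eye(3)-np.outer(r,r);A+=P;b+=P@o
    p=np.linalg.solve(A,b)
    return p,[np.linalg.norm(np.cross(p-ray(*q)[0],ray(*q)[1])) for q in obs]
E
python3 - <<'E'
from h import *
t=load('top');s=load('scene')
f=lambda c,x,y,ox,oy:(c,(x+.5)/4-.5+ox,(y+.5)/4-.5+oy)
T=lambda x,y:f(t,x,y,165,165);D=lambda x,y:f(t,x,y,300,165);S=lambda x,y:f(s,x,y,215,150)
for n,a,b,z in [('roller',T(101,227),S(60,538),.03),('pulley',T(332,67),S(156,313),.024),('cap',T(594,72),S(351,190),.02),('scap',D(282,101),S(515,110),.018),('ring',D(602,232),S(777,47),.014),('shaft',D(338,334),S(691,155),.067),('shaftpl',D(326,336),S(684,214),.014),('pintip',T(345,368),S(342,478),.049),('pinsh',T(340,370),S(344,500),.016),('drop',T(612,333),S(522,262),.1)]:
    p,e=tri([a,b]); print(n,p.round(4),np.round(e,4),'plane',world(*a,z).round(4)[:2],world(*b,z).round(4)[:2])
c=snap('wrist'); W=np.linalg.inv(c['camera_from_world']); print(c['fx'],c['cx'],c['cy'],W.round(3).tolist(),arm.get_obs()['tcp_pos'])
E
```

```text
roller [0.4997 0.3133 0.0241] [0.0002 0.0002] plane [0.4992 0.3115] [0.4965 0.3144]
pulley [0.5995 0.1732 0.0205] [0.0002 0.0002] plane [0.5991 0.1728] [0.5971 0.1742]
cap [0.5959 0.0097 0.0218] [0.001 0.001] plane [0.5969 0.0104] [0.5963 0.0081]
scap [ 0.5787 -0.1319  0.0168] [0.0009 0.0009] plane [ 0.5792 -0.1312] [ 0.5773 -0.1318]
ring [ 0.4981 -0.3296  0.0118] [0.0008 0.0008] plane [ 0.4986 -0.3284] [ 0.4963 -0.3283]
shaft [ 0.4348 -0.1564  0.0733] [0.0005 0.0005] plane [ 0.4352 -0.157 ] [ 0.4377 -0.1613]
shaftpl [ 0.4335 -0.1585  0.0096] [0.001 0.001] plane [ 0.4342 -0.1572] [ 0.4307 -0.1562]
pintip [0.4154 0.1619 0.0323] [0.0019 0.0019] plane [0.4143 0.1583] [0.409  0.1688]
pinsh [0.4125 0.166  0.0144] [0. 0.] plane [0.4126 0.1658] [0.4118 0.1665]
drop [ 0.4353 -0.0007  0.0888] [0. 0.] plane [ 0.4352 -0.0007] [0.4295 0.0056]
306.7634542783766 321.6319809429258 200.83818530451975 [[0.295, 0.906, 0.304, 0.263], [-0.956, 0.28, 0.093, -0.573], [-0.001, -0.318, 0.948, 0.374], [0.0, 0.0, 0.0, 1.0]] [ 0.18457949 -0.59693415  0.21844773]
```

servo_tool --series '[{"tx": 0.29, "ty": 0.25, "tz": 0, "rz": 1, "fingers": 60}, {"tx": 0.29, "ty": 0.25, "rz": 1}, {"tx": 0.29, "ty": 0.25, "rz": 1}, {"tx": 0.29, "ty": 0.25, "rz": 1}, {"tx": 0.29, "ty": 0.25, "rz": 1}, {"tx": 0.29, "ty": 0.25, "rz": 1}, {"tx": 0.29, "ty": 0.25, "rz": 1}, {"tx": 0.29, "ty": 0.25, "rz": 1}, {"tx": 0.29, "ty": 0.25, "rz": 1}, {"tx": 0.29, "ty": 0.25, "rz": 1}, {"tx": 0.29, "ty": 0.25, "rz": 1}, {"tx": 0.29, "ty": 0.25, "rz": 1}]' --force 30

```text
invalid input at $.series[0]: expected keys tx, ty, tz, rx, ry, rz, fingers
```

servo_tool --series '[{"tx": 0.29, "ty": 0.25, "tz": -0.2, "rz": 1}, {"tx": 0.29, "ty": 0.25, "tz": -0.3, "rz": 1}, {"tx": 0.29, "ty": 0.25, "tz": -0.3, "rz": 1}, {"tx": 0.29, "ty": 0.25, "tz": -0.3, "rz": 1}, {"tx": 0.29, "ty": 0.25, "tz": -0.3, "rz": 1}, {"tx": 0.29, "ty": 0.2, "tz": -0.2, "rz": 1}, {}]'

```text
invalid input at $.series[0]: expected keys tx, ty, tz, rx, ry, rz, fingers
```

Run:
```python
from h import *
c=snap('wrist'); cv2.imwrite('pics/w1.png',c['color'])
o=arm.get_obs();print(o['t'],o['tcp_pos'],o['tcp_rot'],o['joints'],o['grip_width'])
W=np.linalg.inv(c['camera_from_world']);print(W[:3,3])
# ring: white blob near expected pixel
p=c['camera_from_world']@np.array([.498,-.329,.014,1]);print(c['fx']*p[0]/-p[2]+c['cx'],c['cy']+c['fy']*p[1]/p[2])
```

```text
0.2 [ 0.18457267 -0.59699296  0.21857636] [-3.10577645e+00 -4.68959424e-01 -6.41312328e-06] [-1.37661863e+00  4.91292630e-01  1.55920917e+00  3.50621612e-05
  1.09170035e+00 -1.05566002e-01] 0.08548879409200986
[ 0.26290469 -0.57281719  0.37375946]
118.66530904960615 -290.209344781191
```

View pics/w1.png

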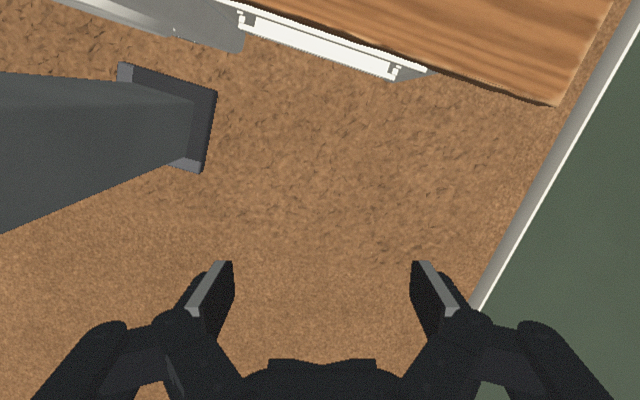

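The arm hasn't moved because every row needs all the keys. This wrist view shows the fingers at the bottom of the frame, at (210,290) and (435,290).

servo_tool --series '[{"tx": 0.29, "ty": 0.25, "tz": 0, "rx": 0, "ry": 0, "rz": 1, "fingers": 60}, {"tx": 0.29, "ty": 0.25, "tz": 0, "rx": 0, "ry": 0, "rz": 1, "fingers": 60}, {"tx": 0.29, "ty": 0.25, "tz": 0, "rx": 0, "ry": 0, "rz": 1, "fingers": 60}, {"tx": 0.29, "ty": 0.25, "tz": 0, "rx": 0, "ry": 0, "rz": 1, "fingers": 60}, {"tx": 0.29, "ty": 0.25, "tz": 0, "rx": 0, "ry": 0, "rz": 1, "fingers": 60}, {"tx": 0.29, "ty": 0.25, "tz": 0, "rx": 0, "ry": 0, "rz": 1, "fingers": 60}, {"tx": 0.29, "ty": 0.25, "tz": 0, "rx": 0, "ry": 0, "rz": 1, "fingers": 60}, {"tx": 0.29, "ty": 0.25, "tz": 0, "rx": 0, "ry": 0, "rz": 1, "fingers": 60}, {"tx": 0.29, "ty": 0.25, "tz": 0, "rx": 0, "ry": 0, "rz": 1, "fingers": 60}, {"tx": 0.29, "ty": 0.25, "tz": 0, "rx": 0, "ry": 0, "rz": 1, "fingers": 60}, {"tx": 0.29, "ty": 0.25, "tz": 0, "rx": 0, "ry": 0, "rz": 1, "fingers": 60}, {"tx": 0.29, "ty": 0.25, "tz": 0, "rx": 0, "ry": 0, "rz": 1, "fingers": 60}]' --force 30

```text
t: 1.7
tcp_pos: [0.3939, -0.4166, 0.2188]
tcp_rot: [-2.453, -1.963, -0.0]
force: [1.1, -1.1, -0.1]
grip_width: 0.0603
finger_force: 0.0
```

servo_tool --series '[{"tx": 0.29, "ty": 0.25, "tz": -0.2, "rx": 0, "ry": 0, "rz": 1, "fingers": 60}, {"tx": 0.29, "ty": 0.25, "tz": -0.3, "rx": 0, "ry": 0, "rz": 1, "fingers": 60}, {"tx": 0.29, "ty": 0.25, "tz": -0.3, "rx": 0, "ry": 0, "rz": 1, "fingers": 60}, {"tx": 0.29, "ty": 0.25, "tz": -0.3, "rx": 0, "ry": 0, "rz": 1, "fingers": 60}, {"tx": 0.29, "ty": 0.25, "tz": -0.3, "rx": 0, "ry": 0, "rz": 1, "fingers": 60}, {"tx": 0.29, "ty": 0.2, "tz": -0.2, "rx": 0, "ry": 0, "rz": 1, "fingers": 60}, {"tx": 0, "ty": 0, "tz": 0, "rx": 0, "ry": 0, "rz": 0, "fingers": 60}]'

```text
t: 2.58
tcp_pos: [0.4982, -0.3291, 0.122]
tcp_rot: [-1.862, -2.528, -0.0]
force: [-0.2, -0.3, -0.3]
grip_width: 0.0602
finger_force: 0.0
```

```bash
cat >> h.py <<'E'
def proj(c,p):
    q=c['camera_from_world']@np.append(p,1); return np.array([c['cx']-c['fx']*q[0]/q[2],c['cy']+c['fy']*q[1]/q[2]])
E
python3 - <<'E'
from h import *
c=snap('wrist'); cv2.imwrite('pics/w2.png',c['color'])
o=arm.get_obs();print(o['t'],o['tcp_pos'],o['tcp_rot'],o['joints'],o['grip_width'])
print(np.linalg.inv(c['camera_from_world'])[:3,3], proj(c,[.498,-.329,.014]))
E
```

```text
2.625 [ 0.49783875 -0.32981546  0.12260971] [-1.86469573e+00 -2.52735631e+00 -4.58732106e-05] [-6.95677897e-01  5.62087228e-01  1.72727770e+00 -2.44764137e-05
  8.53021429e-01 -9.95157289e-01] 0.06046182287250437
[ 0.47435224 -0.25116347  0.27734236] [321.35520872 193.98134954]
```

View pics/w2.png

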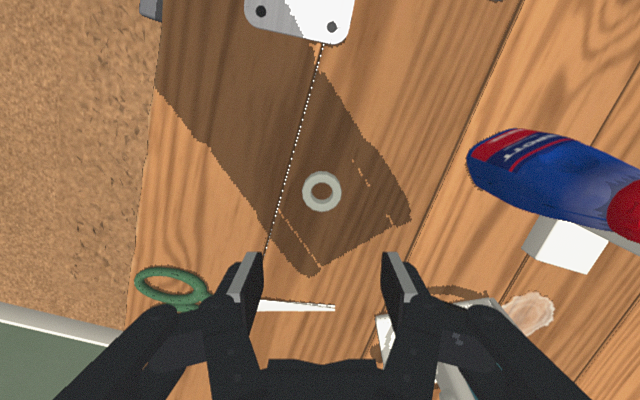

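The ring is at (322,191), against a predicted (321,194), which is about 2 mm toward +y. I'll nudge over, descend and grasp.

servo_tool --series '[{"tx": 0, "ty": 0.04, "tz": -0.5, "rx": 0, "ry": 0, "rz": 0, "fingers": 60}, {"tx": 0, "ty": 0, "tz": -0.5, "rx": 0, "ry": 0, "rz": 0, "fingers": 60}, {"tx": 0, "ty": 0, "tz": -0.5, "rx": 0, "ry": 0, "rz": 0, "fingers": 60}, {"tx": 0, "ty": 0, "tz": -0.23, "rx": 0, "ry": 0, "rz": 0, "fingers": 50}, {"tx": 0, "ty": 0, "tz": 0, "rx": 0, "ry": 0, "rz": 0, "fingers": 25}, {"tx": 0, "ty": 0, "tz": 0, "rx": 0, "ry": 0, "rz": 0, "fingers": 25}, {"tx": 0, "ty": 0, "tz": 0, "rx": 0, "ry": 0, "rz": 0, "fingers": 25}, {"tx": 0, "ty": 0, "tz": 0, "rx": 0, "ry": 0, "rz": 0, "fingers": 25}]' --force 30

```text
t: 3.62
tcp_pos: [0.498, -0.3279, 0.0198]
tcp_rot: [1.864, 2.527, 0.0]
force: [0.2, 0.1, 0.1]
grip_width: 0.0248
finger_force: 0.0
```

servo_tool --series '[{"tx": 0, "ty": 0, "tz": 0.5, "rx": 0, "ry": 0, "rz": 0, "fingers": 25}, {"tx": -0.1, "ty": 0.2, "tz": 0.6, "rx": 0, "ry": 0, "rz": 0, "fingers": 25}, {"tx": -0.2, "ty": 0.5, "tz": 0.6, "rx": 0, "ry": 0, "rz": 0, "fingers": 25}, {"tx": -0.2, "ty": 0.6, "tz": 0.2, "rx": 0, "ry": 0, "rz": 0, "fingers": 25}, {"tx": -0.2, "ty": 0.6, "tz": 0, "rx": 0, "ry": 0, "rz": 0, "fingers": 25}, {"tx": -0.2, "ty": 0.5, "tz": 0, "rx": 0, "ry": 0, "rz": 0, "fingers": 25}, {"tx": -0.15, "ty": 0.4, "tz": 0, "rx": 0, "ry": 0, "rz": 0, "fingers": 25}, {"tx": 0, "ty": 0, "tz": 0, "rx": 0, "ry": 0, "rz": 0, "fingers": 25}, {"tx": 0, "ty": 0, "tz": 0, "rx": 0, "ry": 0, "rz": 0, "fingers": 25}]'

```text
t: 4.75
tcp_pos: [0.4354, -0.1603, 0.1334]
tcp_rot: [1.864, 2.527, 0.0]
force: [0.2, -1.2, 0.3]
grip_width: 0.0248
finger_force: 0.0
```

Run:
```python
from h import *
c=snap('wrist'); cv2.imwrite('pics/w3.png',np.vstack([cv2.resize(c['color'][80:380,120:520],None,fx=2,fy=2,interpolation=cv2.INTER_CUBIC)]))
o=arm.get_obs();print(o['t'],o['tcp_pos'],o['force'],o['grip_width'],o['finger_force'])
for p in ([.4345,-.1575,.067],[.434,-.158,.014]): print(2*(proj(c,p)-[120,80])+.5)
print(proj(c,o['tcp_pos']), 'tcp in crop',2*(proj(c,o['tcp_pos'])-[120,80])+.5)
```

```text
4.8 [ 0.43534484 -0.16052443  0.13330012] [-0.08178189  1.16766448 -0.29325477] 0.025095801430625723 0.0
[403.03055467 253.01851617]
[401.71881984 215.49386274]
[321.08619561 250.83797935] tcp in crop [402.67239123 342.17595869]
```

View pics/w3.png

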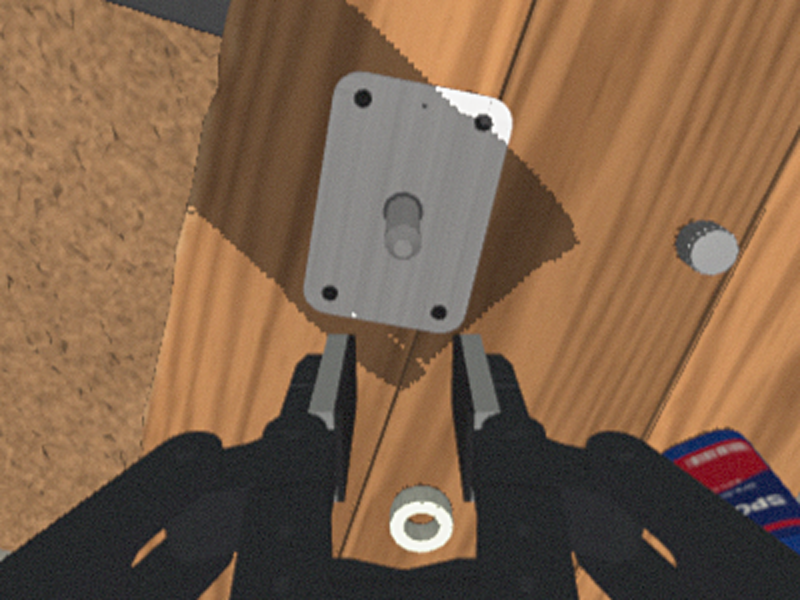

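Run:
```python
from h import *
c=load('wrist'); q=lambda x,y:((x+.5)/2-.5+120,(y+.5)/2-.5+80)
for p in [(340,342),(330,390),(320,412),(349,345),(348,420),(345,480),(470,345),(480,400)]: print(p,world(c,*q(p[0],p[1])).round(4))
for p in [(421,525)]: print('ring',world(c,*q(*p),.014),world(c,*q(395,525)),world(c,*q(421,499)))
t=snap('top'); hsv=cv2.cvtColor(t['color'],cv2.COLOR_BGR2HSV)
m=((hsv[...,1]<60)&(hsv[...,2]>150)).astype('uint8'); n,l,s,ce=cv2.connectedComponentsWithStats(m[200:260,420:480])
print(s.tolist(),(ce+[420,200]).round(1).tolist())
for x in s[1:]: print(world(t,420+x[0]+(x[2]-1)/2,200+x[1]+(x[3]-1)/2,.014))
cv2.imwrite('pics/t2.png',cv2.resize(t['color'][165:280,165:480],None,fx=2.5,fy=2.5))
```

```text
(340, 342) [ 0.4175 -0.1547  0.1538]
(330, 390) [ 0.4175 -0.1547  0.1753]
(320, 412) [ 0.4164 -0.1547  0.1838]
(349, 345) [ 0.4197 -0.1536  0.156 ]
(348, 420) [ 0.4234 -0.1625  0.1727]
(345, 480) [ 0.4258 -0.1707  0.1818]
(470, 345) [ 0.4475 -0.1448  0.1564]
(480, 400) [ 0.4471 -0.1449  0.18  ]
ring [ 0.49714027 -0.32675856  0.014     ] [ 0.48306782 -0.33039622  0.01470034] [ 0.49209456 -0.31079482  0.01274754]
[[0, 0, 60, 60, 3478], [23, 16, 15, 14, 122]] [[449.5, 229.7], [450.2, 222.6]]
[ 0.49888756 -0.32812352  0.014     ]
```

The fingers missed the ring, which is undisturbed at (421,525) in the crop. Wrist depth puts the fingertips about 20 mm *above* the TCP reading, so I'll check that from the scene camera.

Run:
```python
from h import *
s=snap('scene'); o=arm.get_obs()
u,v=proj(s,o['tcp_pos']); print(o['tcp_pos'],u,v); u0,v0=int(u)-75,int(v)-75
im=cv2.resize(s['color'][v0:v0+110,u0:u0+140],None,fx=5,fy=5,interpolation=cv2.INTER_CUBIC)
k=(int((u-u0)*5+2),int((v-v0)*5+2)); cv2.drawMarker(im,k,(0,0,255),0,12,1); print(u0,v0,k)
cv2.imwrite('pics/s2.png',im)
```

```text
[ 0.43513282 -0.16048843  0.1330771 ] 391.0700548696636 172.37513639895087
316 97 (377, 378)
```

View pics/s2.png

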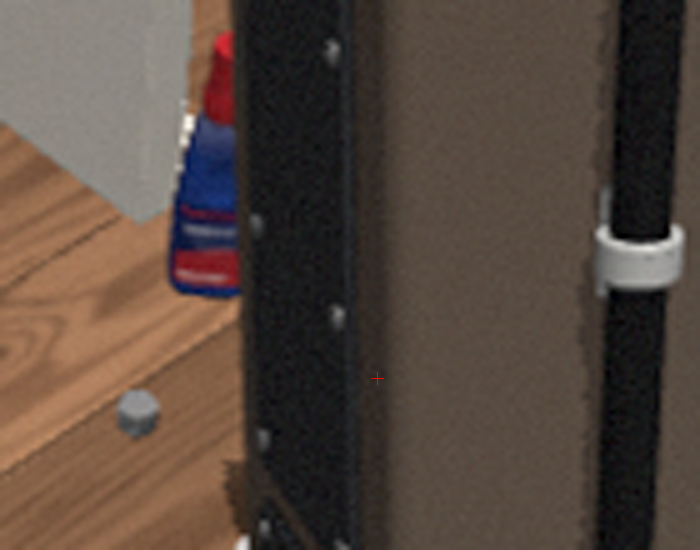

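The arm hides the gripper in this view; only the small cap at (137,412) and the navy bottle show. I'll go back to the ring and go lower, watching for contact.

servo_tool --series '[{"tx": 0.15, "ty": -0.5, "tz": 0, "rx": 0, "ry": 0, "rz": 0, "fingers": 55}, {"tx": 0.2, "ty": -0.6, "tz": 0, "rx": 0, "ry": 0, "rz": 0, "fingers": 55}, {"tx": 0.2, "ty": -0.6, "tz": 0, "rx": 0, "ry": 0, "rz": 0, "fingers": 55}, {"tx": 0.2, "ty": -0.5, "tz": 0, "rx": 0, "ry": 0, "rz": 0, "fingers": 55}, {"tx": 0.2, "ty": -0.4, "tz": -0.3, "rx": 0, "ry": 0, "rz": 0, "fingers": 55}, {"tx": 0.1, "ty": -0.18, "tz": -0.5, "rx": 0, "ry": 0, "rz": 0, "fingers": 55}, {"tx": 0, "ty": 0, "tz": -0.6, "rx": 0, "ry": 0, "rz": 0, "fingers": 55}, {"tx": 0, "ty": 0, "tz": -0.5, "rx": 0, "ry": 0, "rz": 0, "fingers": 55}, {"tx": 0, "ty": 0, "tz": -0.1, "rx": 0, "ry": 0, "rz": 0, "fingers": 55}, {"tx": 0, "ty": 0, "tz": -0.1, "rx": 0, "ry": 0, "rz": 0, "fingers": 55}, {"tx": 0, "ty": 0, "tz": -0.1, "rx": 0, "ry": 0, "rz": 0, "fingers": 55}, {"tx": 0, "ty": 0, "tz": 0, "rx": 0, "ry": 0, "rz": 0, "fingers": 55}]'

```text
t: 6.4
tcp_pos: [0.4979, -0.3266, 0.0014]
tcp_rot: [1.864, 2.528, 0.0]
force: [0.7, -0.1, -0.4]
grip_width: 0.0549
finger_force: 0.0
```

Run:
```python
from h import *
c=snap('wrist'); cv2.imwrite('pics/w4.png',c['color'])
o=arm.get_obs();print(o['t'],o['tcp_pos'],o['force'],o['grip_width'],proj(c,[.498,-.327,.014]),proj(c,o['tcp_pos']))
```

```text
6.45 [ 0.49796885 -0.32665773  0.00159291] [ 0.14251086  0.76890528 -0.27019992] 0.05488191829800163 [321.21148292 262.67535187] [321.3580008  250.94920281]
```

View pics/w4.png

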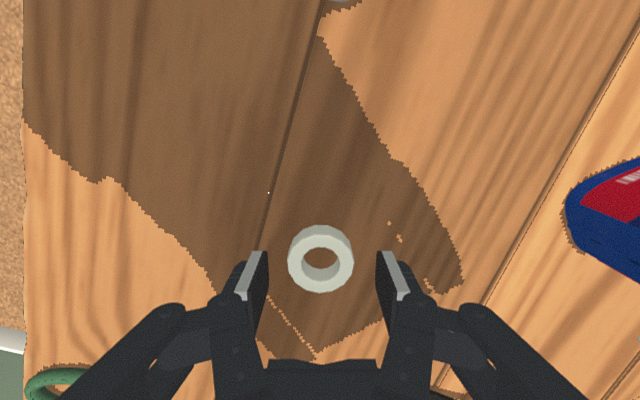

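The ring is at (320,258), still clearly below the fingertips (pad ends at row 252). So the tips sit about 20 mm above the reported TCP, and I need to go to TCP z of about -0.017.

servo_tool --series '[{"tx": 0, "ty": 0.03, "tz": -0.1, "rx": 0, "ry": 0, "rz": 0, "fingers": 55}, {"tx": 0, "ty": 0, "tz": -0.1, "rx": 0, "ry": 0, "rz": 0, "fingers": 55}, {"tx": 0, "ty": 0, "tz": -0.1, "rx": 0, "ry": 0, "rz": 0, "fingers": 55}, {"tx": 0, "ty": 0, "tz": 0, "rx": 0, "ry": 0, "rz": 0, "fingers": 40}, {"tx": 0, "ty": 0, "tz": 0, "rx": 0, "ry": 0, "rz": 0, "fingers": 28}, {"tx": 0, "ty": 0, "tz": 0, "rx": 0, "ry": 0, "rz": 0, "fingers": 28}, {"tx": 0, "ty": 0, "tz": 0, "rx": 0, "ry": 0, "rz": 0, "fingers": 28}, {"tx": 0, "ty": 0, "tz": 0, "rx": 0, "ry": 0, "rz": 0, "fingers": 28}]' --force 30

```text
t: 7.45
tcp_pos: [0.499, -0.3258, -0.0134]
tcp_rot: [1.862, 2.524, -0.0]
force: [-6.2, 4.3, 41.7]
grip_width: 0.035
finger_force: 41.7
```

servo_tool --series '[{"tx": 0, "ty": 0, "tz": 0.1, "rx": 0, "ry": 0, "rz": 0, "fingers": 28}, {"tx": 0, "ty": 0, "tz": 0.3, "rx": 0, "ry": 0, "rz": 0, "fingers": 28}, {"tx": -0.1, "ty": 0.2, "tz": 0.7, "rx": 0, "ry": 0, "rz": 0, "fingers": 28}, {"tx": -0.2, "ty": 0.5, "tz": 0.7, "rx": 0, "ry": 0, "rz": 0, "fingers": 28}, {"tx": -0.2, "ty": 0.6, "tz": 0.2, "rx": 0, "ry": 0, "rz": 0, "fingers": 28}, {"tx": -0.2, "ty": 0.6, "tz": 0, "rx": 0, "ry": 0, "rz": 0, "fingers": 28}, {"tx": -0.2, "ty": 0.5, "tz": 0, "rx": 0, "ry": 0, "rz": 0, "fingers": 28}, {"tx": -0.15, "ty": 0.4, "tz": 0, "rx": 0, "ry": 0, "rz": 0, "fingers": 28}, {"tx": 0, "ty": 0, "tz": 0, "rx": 0, "ry": 0, "rz": 0, "fingers": 28}, {"tx": 0, "ty": 0, "tz": 0, "rx": 0, "ry": 0, "rz": 0, "fingers": 28}]'

```text
t: 8.7
tcp_pos: [0.4354, -0.1574, 0.1035]
tcp_rot: [1.864, 2.528, 0.0]
force: [0.3, -0.5, -0.7]
grip_width: 0.0349
finger_force: 30.0
```

Run:
```python
from h import *
c=snap('wrist'); im=cv2.resize(c['color'][100:350,160:480],None,fx=2.4,fy=2.4,interpolation=cv2.INTER_CUBIC); cv2.imwrite('pics/w5.png',im)
o=arm.get_obs();print(o['t'],o['tcp_pos'],o['force'],o['grip_width'],o['finger_force'])
q=lambda p:2.4*(proj(c,p)-[160,100])+.7
for z in (.014,.067): print(z,q([.4345,-.1575,z]))
t=o['tcp_pos']
for dz in (0,.01,.02): print(dz,q(t+[0,0,dz]))
```

```text
8.75 [ 0.43537268 -0.15753403  0.10332402] [-0.39449353 -0.00124728 -0.72506647] 0.034871699500066855 30.026534870266914
0.014 [385.2250872  241.33798582]
0.067 [384.55153017 300.84621685]
0 [387.36503575 362.65827695]
0.01 [387.32772616 383.90334918]
0.02 [387.28583666 407.75634801]
```

View pics/w5.png

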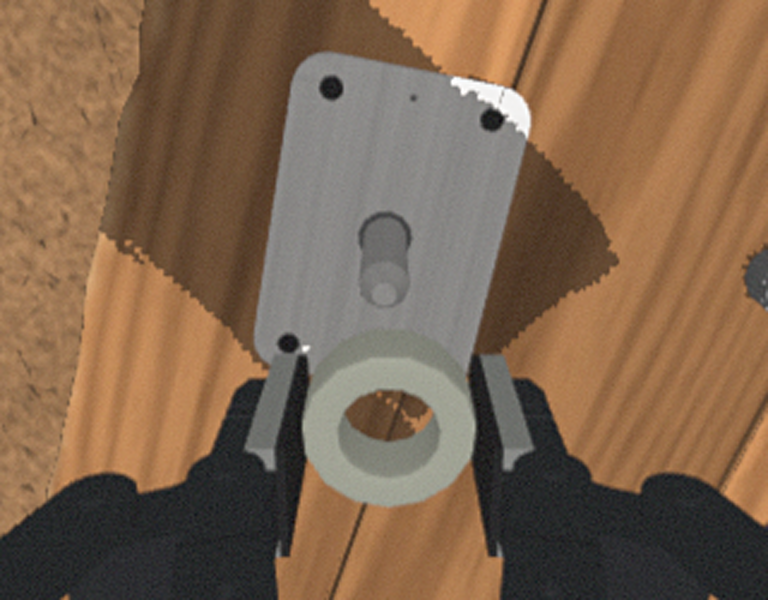

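The ring is held, with its top face at crop (389,430) and underside about 14 mm above the TCP. The shaft tip is at (385,293) against a predicted (385,301), so I'll shift about -1.4 mm in x and +1.1 mm in y, then lower.

servo_tool --series '[{"tx": -0.02, "ty": 0.02, "tz": -0.4, "rx": 0, "ry": 0, "rz": 0, "fingers": 28}, {"tx": 0, "ty": 0, "tz": -0.3, "rx": 0, "ry": 0, "rz": 0, "fingers": 28}, {"tx": 0, "ty": 0, "tz": -0.2, "rx": 0, "ry": 0, "rz": 0, "fingers": 28}, {"tx": 0, "ty": 0, "tz": -0.2, "rx": 0, "ry": 0, "rz": 0, "fingers": 28}, {"tx": 0, "ty": 0, "tz": -0.2, "rx": 0, "ry": 0, "rz": 0, "fingers": 28}, {"tx": 0, "ty": 0, "tz": -0.2, "rx": 0, "ry": 0, "rz": 0, "fingers": 28}, {"tx": 0, "ty": 0, "tz": -0.15, "rx": 0, "ry": 0, "rz": 0, "fingers": 28}, {"tx": 0, "ty": 0, "tz": 0, "rx": 0, "ry": 0, "rz": 0, "fingers": 28}]'

```text
t: 9.75
tcp_pos: [0.4334, -0.1554, 0.0035]
tcp_rot: [-1.864, -2.527, 0.0]
force: [-0.4, 0.1, -1.2]
grip_width: 0.0347
finger_force: 30.0
```

servo_tool --series '[{"tx": 0, "ty": 0, "tz": -0.04, "rx": 0, "ry": 0, "rz": 0, "fingers": 28}, {"tx": 0, "ty": 0, "tz": -0.02, "rx": 0, "ry": 0, "rz": 0, "fingers": 28}, {"tx": 0, "ty": 0, "tz": 0, "rx": 0, "ry": 0, "rz": 0, "fingers": 28}]'

```text
t: 10.12
tcp_pos: [0.4338, -0.1556, 0.0008]
tcp_rot: [1.864, 2.528, 0.0]
force: [-0.7, -0.1, 2.5]
grip_width: 0.0346
finger_force: 31.7
```

servo_tool --series '[{"tx": 0, "ty": 0, "tz": 0, "rx": 0, "ry": 0, "rz": 0, "fingers": 60}, {"tx": 0, "ty": 0, "tz": 0, "rx": 0, "ry": 0, "rz": 0, "fingers": 60}, {"tx": 0, "ty": 0, "tz": 0.4, "rx": 0, "ry": 0, "rz": 0, "fingers": 60}, {"tx": 0, "ty": 0, "tz": 0.7, "rx": 0, "ry": 0, "rz": 0, "fingers": 70}, {"tx": 0, "ty": 0, "tz": 0.8, "rx": 0, "ry": 0, "rz": 0, "fingers": 85}, {"tx": 0.1, "ty": 0.5, "tz": 0.4, "rx": 0, "ry": 0, "rz": 0, "fingers": 85}, {"tx": 0.2, "ty": 0.8, "tz": 0.1, "rx": 0, "ry": 0, "rz": 0, "fingers": 85}, {"tx": 0.2, "ty": 0.9, "tz": 0, "rx": 0, "ry": 0, "rz": 0, "fingers": 85}, {"tx": 0.2, "ty": 0.9, "tz": 0, "rx": 0, "ry": 0, "rz": 0, "fingers": 85}, {"tx": 0.2, "ty": 0.9, "tz": 0, "rx": 0, "ry": 0, "rz": 0, "fingers": 85}, {"tx": 0.17, "ty": 0.9, "tz": 0, "rx": 0, "ry": 0, "rz": 0, "fingers": 85}, {"tx": 0, "ty": 0.9, "tz": 0, "rx": 0, "ry": 0, "rz": 0, "fingers": 85}]'

```text
t: 11.62
tcp_pos: [0.4981, 0.1943, 0.1444]
tcp_rot: [1.865, 2.528, 0.0]
force: [0.5, -0.6, -0.4]
grip_width: 0.0849
finger_force: 0.0
```

servo_tool --series '[{"tx": 0, "ty": 0.9, "tz": 0, "rx": 0, "ry": 0, "rz": 0, "fingers": 85}, {"tx": 0, "ty": 0.7, "tz": -0.2, "rx": 0, "ry": 0, "rz": 0, "fingers": 85}, {"tx": 0, "ty": 0.4, "tz": -0.5, "rx": 0, "ry": 0, "rz": 0, "fingers": 85}, {"tx": 0, "ty": 0, "tz": -0.4, "rx": 0, "ry": 0, "rz": 0, "fingers": 85}, {"tx": 0, "ty": 0, "tz": 0, "rx": 0, "ry": 0, "rz": 0, "fingers": 85}]'

```text
t: 12.25
tcp_pos: [0.4968, 0.3123, 0.077]
tcp_rot: [-1.863, -2.527, 0.005]
force: [-0.3, -0.5, -0.2]
grip_width: 0.0852
finger_force: 0.0
```

Run:
```python
from h import *
c=snap('wrist'); cv2.imwrite('pics/w6.png',c['color'])
o=arm.get_obs();print(o['t'],o['tcp_pos'],o['joints'],o['force'],o['grip_width'])
for p in ([.498,.313,.03],o['tcp_pos'],[*o['tcp_pos'][:2],.03]): print(p,proj(c,p))
# roller: white face blob
hsv=cv2.cvtColor(c['color'],cv2.COLOR_BGR2HSV);m=((hsv[...,1]<50)&(hsv[...,2]>130)).astype('uint8')
n,l,s,ce=cv2.connectedComponentsWithStats(m)
for a,b in zip(s,ce):
    if a[4]>500: print(a,b)
```

```text
12.3 [0.4975234  0.31232326 0.07825319] [ 4.48181166e-01  6.11730782e-01  1.78442581e+00 -7.23628742e-05
  7.46836197e-01  1.48335829e-01] [-0.01331978  0.62529012  0.57177121] 0.08506765399436234
[0.498, 0.313, 0.03] [323.48297514 219.01773742]
[0.4975234  0.31232326 0.07825319] [322.51428097 252.07159003]
[np.float64(0.4975234015886297), np.float64(0.31232325664217214), 0.03] [322.55899976 219.67855026]
[     0      0    640    400 239758] [307.99190851 194.61667181]
[ 182  102   70  128 1038] [214.53179191 160.86897881]
[ 291  181   70   66 3256] [325.39281327 213.27211302]
[  469   218   171   182 11508] [563.37817171 299.8163886 ]
```

View pics/w6.png

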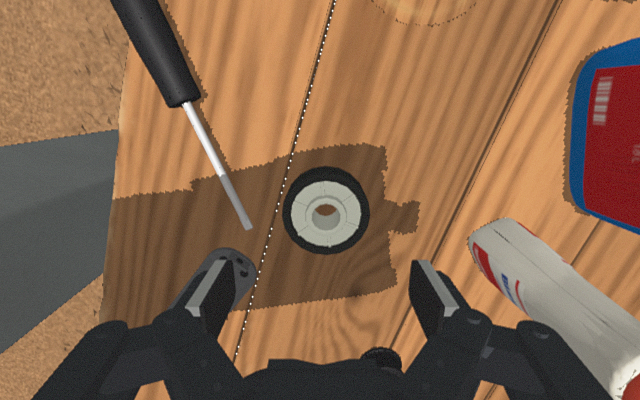

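The roller is at (326,214), with the screwdriver tip at (250,228) and the tensioner end at (240,260) close to the left finger. I'll measure those clearances.

Run:
```python
from h import *
c=load('wrist'); r=np.array([.4988,.3155])
e1=np.array([.955,.295]);e2=np.array([-.295,.955])
for n,p in dict(sd=(249,226),sd2=(235,200),sd3=(215,165),tab=(240,252),tab2=(255,262),face=(305,213),hub=(326,200),tyreL=(287,212),tyreR=(366,212),tyreU=(326,171),pul=(380,352),bot=(472,235)).items():
    w=world(c,*p); print(n,w.round(4),'closing',((w[:2]-r)@e1).round(4),'cam',((w[:2]-r)@e2).round(4))
W=np.linalg.inv(c['camera_from_world']);print(W[:3,3])
a=[world(c,*p) for p in ((287,212),(366,212),(326,171))]
```

```text
sd [0.4469 0.2848 0.0152] closing -0.0586 cam -0.014
sd2 [0.4324 0.3028 0.0163] closing -0.0672 cam 0.0074
sd3 [0.4128 0.324  0.0148] closing -0.0796 cam 0.0335
tab [0.4733 0.3907 0.2322] closing -0.0021 cam 0.0793
tab2 [ 4.574e-01  2.461e-01 -2.000e-04] closing -0.06 cam -0.054
face [0.4843 0.3129 0.0284] closing -0.0146 cam 0.0018
hub [0.4954 0.3273 0.0305] closing 0.0002 cam 0.0122
tyreL [0.4719 0.3091 0.0266] closing -0.0276 cam 0.0018
tyreR [0.5257 0.326  0.0271] closing 0.0288 cam 0.0021
tyreU [0.4898 0.3454 0.0239] closing 0.0002 cam 0.0312
pul [0.5912 0.1913 0.0052] closing 0.0516 cam -0.1458
bot [0.6202 0.3257 0.0048] closing 0.119 cam -0.0261
[0.47333732 0.39070549 0.2322329 ]
```

Opening to 76 mm leaves about 6 mm to the screwdriver and 6 mm each side of the roller, so no rotation is needed.

servo_tool --series '[{"tx": 0.02, "ty": 0.05, "tz": -0.1, "rx": 0, "ry": 0, "rz": 0, "fingers": 76}, {"tx": 0, "ty": 0, "tz": -0.5, "rx": 0, "ry": 0, "rz": 0, "fingers": 76}, {"tx": 0, "ty": 0, "tz": -0.4, "rx": 0, "ry": 0, "rz": 0, "fingers": 76}, {"tx": 0, "ty": 0, "tz": -0.3, "rx": 0, "ry": 0, "rz": 0, "fingers": 76}, {"tx": 0, "ty": 0, "tz": -0.2, "rx": 0, "ry": 0, "rz": 0, "fingers": 76}, {"tx": 0, "ty": 0, "tz": 0, "rx": 0, "ry": 0, "rz": 0, "fingers": 65}, {"tx": 0, "ty": 0, "tz": 0, "rx": 0, "ry": 0, "rz": 0, "fingers": 56}, {"tx": 0, "ty": 0, "tz": 0, "rx": 0, "ry": 0, "rz": 0, "fingers": 56}, {"tx": 0, "ty": 0, "tz": 0, "rx": 0, "ry": 0, "rz": 0, "fingers": 56}]' --force 50

```text
t: 13.42
tcp_pos: [0.4992, 0.3156, -0.0111]
tcp_rot: [1.865, 2.528, 0.001]
force: [-0.1, -0.1, 1.6]
grip_width: 0.0612
finger_force: 54.4
```

servo_tool --series '[{"tx": 0, "ty": 0, "tz": 0.4, "rx": 0, "ry": 0, "rz": 0, "fingers": 56}, {"tx": 0, "ty": -0.2, "tz": 0.7, "rx": 0, "ry": 0, "rz": 0, "fingers": 56}, {"tx": 0, "ty": -0.5, "tz": 0.8, "rx": 0, "ry": 0, "rz": 0, "fingers": 56}, {"tx": 0, "ty": -0.8, "tz": 0.4, "rx": 0, "ry": 0, "rz": 0, "fingers": 56}, {"tx": 0, "ty": -0.9, "tz": 0, "rx": 0, "ry": 0, "rz": 0, "fingers": 56}, {"tx": 0, "ty": -0.9, "tz": 0, "rx": 0, "ry": 0, "rz": 0, "fingers": 56}, {"tx": 0, "ty": -0.9, "tz": 0, "rx": 0, "ry": 0, "rz": 0, "fingers": 56}, {"tx": -0.1, "ty": -0.9, "tz": 0, "rx": 0, "ry": 0, "rz": 0, "fingers": 56}, {"tx": -0.2, "ty": -0.8, "tz": 0, "rx": 0, "ry": 0, "rz": 0, "fingers": 56}, {"tx": -0.3, "ty": -0.8, "tz": 0, "rx": 0, "ry": 0, "rz": 0, "fingers": 56}, {"tx": -0.3, "ty": -0.7, "tz": 0, "rx": 0, "ry": 0, "rz": 0, "fingers": 56}, {"tx": -0.18, "ty": -0.46, "tz": 0, "rx": 0, "ry": 0, "rz": 0, "fingers": 56}]'

```text
t: 14.92
tcp_pos: [0.4333, -0.1578, 0.1268]
tcp_rot: [1.866, 2.527, 0.0]
force: [1.0, 0.4, -0.5]
grip_width: 0.061
finger_force: 54.9
```

servo_tool --series '[{"tx": 0, "ty": 0, "tz": -0.3, "rx": 0, "ry": 0, "rz": 0, "fingers": 56}, {"tx": 0, "ty": 0, "tz": 0, "rx": 0, "ry": 0, "rz": 0, "fingers": 56}]'

```text
t: 15.18
tcp_pos: [0.4336, -0.1562, 0.1081]
tcp_rot: [-1.865, -2.526, 0.0]
force: [0.0, 0.3, -0.2]
grip_width: 0.0613
finger_force: 54.9
```

Run:
```python
from h import *
c=snap('wrist'); im=cv2.resize(c['color'][100:350,160:480],None,fx=2.4,fy=2.4,interpolation=cv2.INTER_CUBIC); cv2.imwrite('pics/w7.png',im)
o=arm.get_obs();print(o['t'],o['tcp_pos'],o['force'],o['grip_width'],o['finger_force'])
q=lambda p:2.4*(proj(c,p)-[160,100])+.7
for z in (.014,.028,.067): print(z,q([.4343,-.1561,z]))
t=o['tcp_pos']
for dz in (0,.01,.02,.03,.038,.041): print(dz,q(t+[0,0,dz]))
```

```text
15.225 [ 0.43402156 -0.15603132  0.10856725] [-0.08586617 -0.41039347 -1.63775738] 0.06149007692520393 54.85445561088909
0.014 [390.22560897 238.51941723]
0.028 [390.26718423 251.39584376]
0.067 [390.41043769 295.7633985 ]
0 [389.58286781 363.40270117]
0.01 [389.59085491 384.69866472]
0.02 [389.5998274  408.62198192]
0.03 [389.60997963 435.69083575]
0.038 [389.61911587 460.05074537]
0.041 [389.62280904 469.89781485]
```

View pics/w7.png

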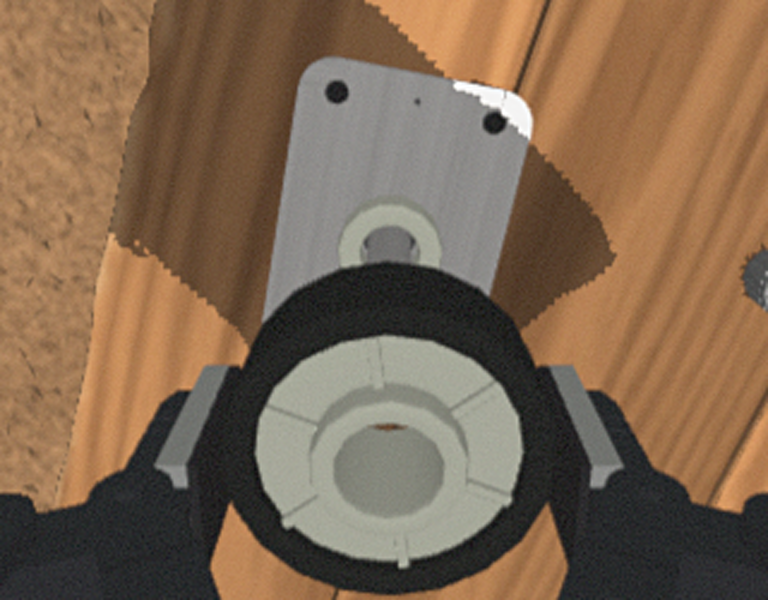

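The ring lies flat on the plate at (390,247) round the shaft. The roller's bore is at (389,473), so it is centred on the tool axis. Shift +1 mm in y and lower.

servo_tool --series '[{"tx": 0, "ty": 0.02, "tz": -0.3, "rx": 0, "ry": 0, "rz": 0, "fingers": 56}, {"tx": 0, "ty": 0, "tz": -0.2, "rx": 0, "ry": 0, "rz": 0, "fingers": 56}, {"tx": 0, "ty": 0, "tz": -0.2, "rx": 0, "ry": 0, "rz": 0, "fingers": 56}, {"tx": 0, "ty": 0, "tz": -0.2, "rx": 0, "ry": 0, "rz": 0, "fingers": 56}, {"tx": 0, "ty": 0, "tz": -0.2, "rx": 0, "ry": 0, "rz": 0, "fingers": 56}, {"tx": 0, "ty": 0, "tz": -0.2, "rx": 0, "ry": 0, "rz": 0, "fingers": 56}, {"tx": 0, "ty": 0, "tz": -0.15, "rx": 0, "ry": 0, "rz": 0, "fingers": 56}, {"tx": 0, "ty": 0, "tz": -0.03, "rx": 0, "ry": 0, "rz": 0, "fingers": 56}, {"tx": 0, "ty": 0, "tz": -0.02, "rx": 0, "ry": 0, "rz": 0, "fingers": 56}, {"tx": 0, "ty": 0, "tz": 0, "rx": 0, "ry": 0, "rz": 0, "fingers": 56}]'

```text
t: 16.48
tcp_pos: [0.4343, -0.155, 0.0187]
tcp_rot: [1.864, 2.528, 0.0]
force: [-0.2, 0.2, -1.5]
grip_width: 0.0613
finger_force: 54.9
```

servo_tool --series '[{"tx": 0, "ty": 0, "tz": -0.02, "rx": 0, "ry": 0, "rz": 0, "fingers": 56}, {"tx": 0, "ty": 0, "tz": -0.02, "rx": 0, "ry": 0, "rz": 0, "fingers": 56}, {"tx": 0, "ty": 0, "tz": 0, "rx": 0, "ry": 0, "rz": 0, "fingers": 56}]'

```text
t: 16.85
tcp_pos: [0.4343, -0.155, 0.0168]
tcp_rot: [1.864, 2.528, 0.0]
force: [-1.3, 0.4, 10.4]
grip_width: 0.0614
finger_force: 56.4
```

servo_tool --series '[{"tx": 0, "ty": 0, "tz": 0, "rx": 0, "ry": 0, "rz": 0, "fingers": 82}, {"tx": 0, "ty": 0, "tz": 0, "rx": 0, "ry": 0, "rz": 0, "fingers": 82}, {"tx": 0, "ty": 0, "tz": 0.4, "rx": 0, "ry": 0, "rz": 0, "fingers": 82}, {"tx": 0, "ty": 0, "tz": 0.7, "rx": 0, "ry": 0, "rz": 0, "fingers": 82}, {"tx": 0.2, "ty": 0.2, "tz": 0.6, "rx": 0, "ry": 0, "rz": 0, "fingers": 70}, {"tx": 0.5, "ty": 0.5, "tz": 0.2, "rx": 0, "ry": 0, "rz": 0, "fingers": 55}, {"tx": 0.6, "ty": 0.6, "tz": 0, "rx": 0, "ry": 0, "rz": 0, "fingers": 55}, {"tx": 0.6, "ty": 0.6, "tz": 0, "rx": 0, "ry": 0, "rz": 0, "fingers": 55}, {"tx": 0.5, "ty": 0.5, "tz": -0.2, "rx": 0, "ry": 0, "rz": 0, "fingers": 55}, {"tx": 0.3, "ty": 0.34, "tz": -0.4, "rx": 0, "ry": 0, "rz": 0, "fingers": 55}, {"tx": 0, "ty": 0, "tz": -0.23, "rx": 0, "ry": 0, "rz": 0, "fingers": 55}, {"tx": 0, "ty": 0, "tz": 0, "rx": 0, "ry": 0, "rz": 0, "fingers": 55}]' --force 30

```text
t: 18.35
tcp_pos: [0.5952, 0.0092, 0.0793]
tcp_rot: [-1.864, -2.527, 0.002]
force: [-0.2, -0.1, -0.7]
grip_width: 0.0546
finger_force: 0.0
```

```bash
cat >> h.py <<'E'
E1=np.array([.955,.295]);E2=np.array([-.295,.955])
def top_of(c,zt,lo,hi,xy,R):
    """mean x,y of range points with height lo..hi within R of xy, and circle fit"""
    W=np.linalg.inv(c['camera_from_world']); d=c['range_z']; v,u=np.indices(d.shape)
    P=np.stack([(u-c['cx'])/c['fx']*d,-(v-c['cy'])/c['fy']*d,-d],-1)@W[:3,:3].T+W[:3,3]
    m=(d>0)&(P[...,2]>lo)&(P[...,2]<hi)&(np.hypot(P[...,0]-xy[0],P[...,1]-xy[1])<R)
    Q=P[m]; (x,y),r=cv2.minEnclosingCircle(Q[:,:2].astype('float32'))
    px=np.argwhere(m)[:,::-1].astype('float32'); (a,b),pr=cv2.minEnclosingCircle(px)
    e=cv2.fitEllipse(cv2.convexHull(px))
    print('n',m.sum(),'mean',Q.mean(0).round(4),'circ',round(x,4),round(y,4),'r',round(r,4),'px',round(a,1),round(b,1),'ell',np.round(e[0],1),np.round(e[1],1),'plane',world(c,*e[0],zt)[:2].round(4))
E
python3 - <<'E'
from h import *
c=snap('wrist'); cv2.imwrite('pics/w8.png',c['color'])
o=arm.get_obs();print(o['t'],o['tcp_pos'],o['force'],o['grip_width'])
top_of(c,.02,.016,.024,(.596,.0095),.03)
t=snap('top'); cv2.imwrite('pics/t3.png',t['color'])
print('stack top view'); top_of(t,.058,.045,.075,(.4343,-.155),.05)
E
```

```text
18.4 [0.5955887  0.00889146 0.08017998] [-0.61780942  0.33741319 -0.00304394] 0.05475415547421069
n 1704 mean [0.5954 0.0127 0.02  ] circ 0.5956 0.0114 r 0.0187 px 323.2 208.6 ell [323.1 208.8] [46.3 48.3] plane [0.5952 0.0131]
stack top view
n 555 mean [ 0.4354 -0.1554  0.0536] circ 0.4357 -0.1558 r 0.0321 px 382.5 248.0 ell [382.6 248. ] [26.5 26.8] plane [ 0.4355 -0.1547]
```

servo_tool --series '[{"tx": 0, "ty": 0.055, "tz": -0.5, "rx": 0, "ry": 0, "rz": 0, "fingers": 55}, {"tx": 0, "ty": 0, "tz": -0.5, "rx": 0, "ry": 0, "rz": 0, "fingers": 55}, {"tx": 0, "ty": 0, "tz": -0.3, "rx": 0, "ry": 0, "rz": 0, "fingers": 55}, {"tx": 0, "ty": 0, "tz": -0.18, "rx": 0, "ry": 0, "rz": 0, "fingers": 50}, {"tx": 0, "ty": 0, "tz": 0, "rx": 0, "ry": 0, "rz": 0, "fingers": 40}, {"tx": 0, "ty": 0, "tz": 0, "rx": 0, "ry": 0, "rz": 0, "fingers": 28}, {"tx": 0, "ty": 0, "tz": 0, "rx": 0, "ry": 0, "rz": 0, "fingers": 28}, {"tx": 0, "ty": 0, "tz": 0, "rx": 0, "ry": 0, "rz": 0, "fingers": 28}]' --force 30

```text
t: 19.45
tcp_pos: [0.5965, 0.0128, -0.0079]
tcp_rot: [1.864, 2.528, 0.001]
force: [0.1, -0.3, 3.0]
grip_width: 0.0345
finger_force: 30.2
```

servo_tool --series '[{"tx": 0, "ty": 0, "tz": 0.4, "rx": 0, "ry": 0, "rz": 0, "fingers": 28}, {"tx": 0, "ty": -0.1, "tz": 0.7, "rx": 0, "ry": 0, "rz": 0, "fingers": 28}, {"tx": -0.2, "ty": -0.3, "tz": 0.8, "rx": 0, "ry": 0, "rz": 0, "fingers": 28}, {"tx": -0.4, "ty": -0.5, "tz": 0.3, "rx": 0, "ry": 0, "rz": 0, "fingers": 28}, {"tx": -0.6, "ty": -0.6, "tz": 0, "rx": 0, "ry": 0, "rz": 0, "fingers": 28}, {"tx": -0.6, "ty": -0.6, "tz": 0, "rx": 0, "ry": 0, "rz": 0, "fingers": 28}, {"tx": -0.5, "ty": -0.4, "tz": 0, "rx": 0, "ry": 0, "rz": 0, "fingers": 28}, {"tx": -0.4, "ty": -0.3, "tz": 0, "rx": 0, "ry": 0, "rz": 0, "fingers": 28}, {"tx": 0, "ty": 0, "tz": 0, "rx": 0, "ry": 0, "rz": 0, "fingers": 28}, {"tx": 0, "ty": 0, "tz": 0, "rx": 0, "ry": 0, "rz": 0, "fingers": 28}]'

```text
t: 20.7
tcp_pos: [0.4347, -0.1552, 0.1238]
tcp_rot: [1.865, 2.527, 0.0]
force: [-0.0, -0.4, -0.4]
grip_width: 0.0342
finger_force: 30.0
```

Run:
```python
from h import *
c=snap('wrist'); cv2.imwrite('pics/w9.png',c['color'])
o=arm.get_obs();p=o['tcp_pos'];print(o['t'],p,o['force'],o['grip_width'],o['finger_force'])
print('cap');top_of(c,p[2]+.028,p[2]+.024,p[2]+.034,p[:2],.017)
print('roller');top_of(c,.058,.05,.06,(.4343,-.155),.04)
print('tip');top_of(c,.067,.0635,.072,(.4343,-.155),.015)
```

```text
20.75 [ 0.4348108  -0.1549985   0.12365658] [-0.07746569  0.41625275 -0.56416013] 0.03443221668494583 30.029136972734705
cap
n 3612 mean [ 0.4345 -0.1539  0.1518] circ 0.4348 -0.155 r 0.0171 px 321.5 276.5 ell [321.6 275.7] [66.1 71.1] plane [ 0.4344 -0.1538]
roller
n 4157 mean [ 0.4331 -0.151   0.0542] circ 0.4344 -0.1551 r 0.0319 px 321.0 206.5 ell [321.  206.4] [77.6 80.9] plane [ 0.4336 -0.1522]
tip
n 148 mean [ 0.4334 -0.1546  0.066 ] circ 0.4341 -0.1565 r 0.0054 px 319.8 212.2 ell [320.  212.3] [14.  14.4] plane [ 0.4333 -0.1538]
```

servo_tool --series '[{"tx": -0.02, "ty": 0, "tz": -0.4, "rx": 0, "ry": 0, "rz": 0, "fingers": 28}, {"tx": 0, "ty": 0, "tz": -0.3, "rx": 0, "ry": 0, "rz": 0, "fingers": 28}, {"tx": 0, "ty": 0, "tz": -0.2, "rx": 0, "ry": 0, "rz": 0, "fingers": 28}, {"tx": 0, "ty": 0, "tz": -0.15, "rx": 0, "ry": 0, "rz": 0, "fingers": 28}, {"tx": 0, "ty": 0, "tz": -0.1, "rx": 0, "ry": 0, "rz": 0, "fingers": 28}, {"tx": 0, "ty": 0, "tz": -0.04, "rx": 0, "ry": 0, "rz": 0, "fingers": 28}, {"tx": 0, "ty": 0, "tz": -0.03, "rx": 0, "ry": 0, "rz": 0, "fingers": 28}, {"tx": 0, "ty": 0, "tz": 0, "rx": 0, "ry": 0, "rz": 0, "fingers": 28}]'

```text
t: 21.75
tcp_pos: [0.4331, -0.1553, 0.0505]
tcp_rot: [1.865, 2.528, 0.0]
force: [0.5, 0.3, 0.3]
grip_width: 0.0344
finger_force: 30.0
```

servo_tool --series '[{"tx": 0, "ty": 0, "tz": -0.03, "rx": 0, "ry": 0, "rz": 0, "fingers": 28}, {"tx": 0, "ty": 0, "tz": 0, "rx": 0, "ry": 0, "rz": 0, "fingers": 28}]'

```text
t: 22.0
tcp_pos: [0.4334, -0.1556, 0.0497]
tcp_rot: [1.863, 2.527, 0.0]
force: [-2.1, 0.8, 19.6]
grip_width: 0.0343
finger_force: 31.6
```

servo_tool --series '[{"tx": 0, "ty": 0, "tz": 0.01, "rx": 0, "ry": 0, "rz": 0, "fingers": 60}, {"tx": 0, "ty": 0, "tz": 0, "rx": 0, "ry": 0, "rz": 0, "fingers": 60}, {"tx": 0, "ty": 0, "tz": 0.4, "rx": 0, "ry": 0, "rz": 0, "fingers": 60}, {"tx": 0.1, "ty": 0, "tz": 0.7, "rx": 0, "ry": 0, "rz": 0, "fingers": 60}, {"tx": 0.3, "ty": 0.4, "tz": 0.5, "rx": 0, "ry": 0, "rz": 0, "fingers": 60}, {"tx": 0.4, "ty": 0.8, "tz": 0, "rx": 0, "ry": 0, "rz": 0, "fingers": 60}, {"tx": 0.4, "ty": 0.9, "tz": 0, "rx": 0, "ry": 0, "rz": 0, "fingers": 60}, {"tx": 0.4, "ty": 0.9, "tz": 0, "rx": 0, "ry": 0, "rz": 0, "fingers": 60}, {"tx": 0.4, "ty": 0.9, "tz": 0, "rx": 0, "ry": 0, "rz": 0, "fingers": 60}, {"tx": 0.4, "ty": 0.8, "tz": -0.3, "rx": 0, "ry": 0, "rz": 0, "fingers": 60}, {"tx": 0.35, "ty": 0.7, "tz": -0.5, "rx": 0, "ry": 0, "rz": 0, "fingers": 60}, {"tx": 0, "ty": 0.1, "tz": -0.3, "rx": 0, "ry": 0, "rz": 0, "fingers": 60}]'

```text
t: 23.5
tcp_pos: [0.5981, 0.1772, 0.0771]
tcp_rot: [-1.861, -2.53, 0.001]
force: [-1.4, 0.1, 0.0]
grip_width: 0.0598
finger_force: 0.0
```

servo_tool --series '[{"tx": 0, "ty": 0, "tz": 0, "rx": 0, "ry": 0, "rz": 0, "fingers": 60}]'

```text
t: 23.62
tcp_pos: [0.5969, 0.1747, 0.0775]
tcp_rot: [-1.863, -2.527, 0.004]
force: [-0.2, 0.1, 0.8]
grip_width: 0.0604
finger_force: 0.0
```

Run:
```python
from h import *
c=snap('wrist'); cv2.imwrite('pics/w10.png',c['color'])
o=arm.get_obs();p=o['tcp_pos'];print(o['t'],p,o['force'],o['grip_width'])
top_of(c,.024,.019,.028,(.5995,.1735),.032)
t=snap('top');print('stack cap');top_of(t,.078,.07,.085,(.434,-.155),.03)
print('roller');top_of(t,.058,.045,.062,(.434,-.155),.04)
```

```text
23.675 [0.59744733 0.17413421 0.07883751] [ 0.51935953  0.23485762 -0.21014785] 0.06006333088366902
n 2114 mean [0.5977 0.1753 0.024 ] circ 0.5977 0.1745 r 0.0211 px 323.0 215.5 ell [322.9 215.5] [53.3 56.2] plane [0.5976 0.1755]
stack cap
n 190 mean [ 0.4346 -0.1563  0.0768] circ 0.4349 -0.1569 r 0.0181 px 384.5 248.4 ell [384.5 248.3] [15.1 15.3] plane [ 0.4347 -0.1562]
roller
n 370 mean [ 0.4361 -0.1534  0.0528] circ 0.4361 -0.1557 r 0.0321 px 382.5 248.0 ell [382.6 248. ] [26.5 26.9] plane [ 0.4355 -0.1547]
```

servo_tool --series '[{"tx": 0, "ty": 0.02, "tz": -0.5, "rx": 0, "ry": 0, "rz": 0, "fingers": 60}, {"tx": 0, "ty": 0, "tz": -0.5, "rx": 0, "ry": 0, "rz": 0, "fingers": 60}, {"tx": 0, "ty": 0, "tz": -0.3, "rx": 0, "ry": 0, "rz": 0, "fingers": 60}, {"tx": 0, "ty": 0, "tz": -0.2, "rx": 0, "ry": 0, "rz": 0, "fingers": 55}, {"tx": 0, "ty": 0, "tz": 0, "rx": 0, "ry": 0, "rz": 0, "fingers": 45}, {"tx": 0, "ty": 0, "tz": 0, "rx": 0, "ry": 0, "rz": 0, "fingers": 34}, {"tx": 0, "ty": 0, "tz": 0, "rx": 0, "ry": 0, "rz": 0, "fingers": 34}, {"tx": 0, "ty": 0, "tz": 0, "rx": 0, "ry": 0, "rz": 0, "fingers": 34}]' --force 40

```text
t: 24.72
tcp_pos: [0.5983, 0.1761, -0.0102]
tcp_rot: [1.864, 2.528, 0.001]
force: [-0.5, -0.2, 3.8]
grip_width: 0.0406
finger_force: 40.7
```

servo_tool --series '[{"tx": 0, "ty": 0, "tz": 0.4, "rx": 0, "ry": 0, "rz": 0, "fingers": 34}, {"tx": -0.2, "ty": 0, "tz": 0.7, "rx": 0, "ry": 0, "rz": 0, "fingers": 34}, {"tx": -0.5, "ty": 0, "tz": 0.7, "rx": 0, "ry": 0, "rz": 0, "fingers": 34}, {"tx": -0.6, "ty": -0.07, "tz": 0, "rx": 0, "ry": 0, "rz": 0, "fingers": 34}, {"tx": -0.7, "ty": -0.1, "tz": 0, "rx": 0, "ry": 0, "rz": 0, "fingers": 34}, {"tx": -0.6, "ty": 0, "tz": 0, "rx": 0, "ry": 0, "rz": 0, "fingers": 34}, {"tx": -0.5, "ty": 0, "tz": 0, "rx": 0, "ry": 0, "rz": 0, "fingers": 34}, {"tx": 0, "ty": 0, "tz": 0, "rx": 0, "ry": 0, "rz": 0, "fingers": 34}, {"tx": 0, "ty": 0, "tz": 0, "rx": 0, "ry": 0, "rz": 0, "fingers": 34}]'

```text
t: 25.85
tcp_pos: [0.413, 0.1659, 0.0975]
tcp_rot: [1.864, 2.528, 0.002]
force: [1.2, 0.7, -0.4]
grip_width: 0.041
finger_force: 40.7
```

Run:
```python
from h import *
c=snap('wrist')
o=arm.get_obs();p=o['tcp_pos'];print(o['t'],p,o['force'],o['grip_width'],o['finger_force'])
print('pulley');top_of(c,p[2]+.034,p[2]+.03,p[2]+.04,p[:2],.024)
print('tip');top_of(c,.049,.044,.056,(.4125,.166),.015)
print('shoulder');top_of(c,.016,.0145,.02,(.4125,.166),.012)
q=proj(c,[.4125,.166,.03])
im=cv2.resize(c['color'][120:330,180:460],None,fx=2.8,fy=2.8,interpolation=cv2.INTER_CUBIC); cv2.imwrite('pics/w11.png',im)
f=lambda p:2.8*(proj(c,p)-[180,120])+.9
print(f([.4125,.166,.049]),f([.4125,.166,.016]),f(p+[0,0,.034]))
```

```text
25.9 [0.41306593 0.165873   0.09728518] [-0.07311949  0.09936364 -1.68458889] 0.04067250992141609 40.72544859722257
pulley
n 5367 mean [0.4129 0.1664 0.1318] circ 0.4128 0.1666 r 0.0237 px 321.5 284.6 ell [321.1 284.9] [ 79.4 110.1] plane [0.4128 0.1662]
tip
n 111 mean [0.4118 0.1687 0.0469] circ 0.412 0.1673 r 0.0046 px 321.1 213.2 ell [321.1 213.6] [11.3 12.6] plane [0.4117 0.1697]
shoulder
n 201 mean [0.4111 0.1703 0.0163] circ 0.4118 0.1676 r 0.009 px 320.6 201.0 ell [320.7 200.9] [20.1 21.5] plane [0.4118 0.1681]
[394.8151483  276.68917008] [394.97806052 234.51567095] [397.1590543  464.83093771]
```

View pics/w11.png

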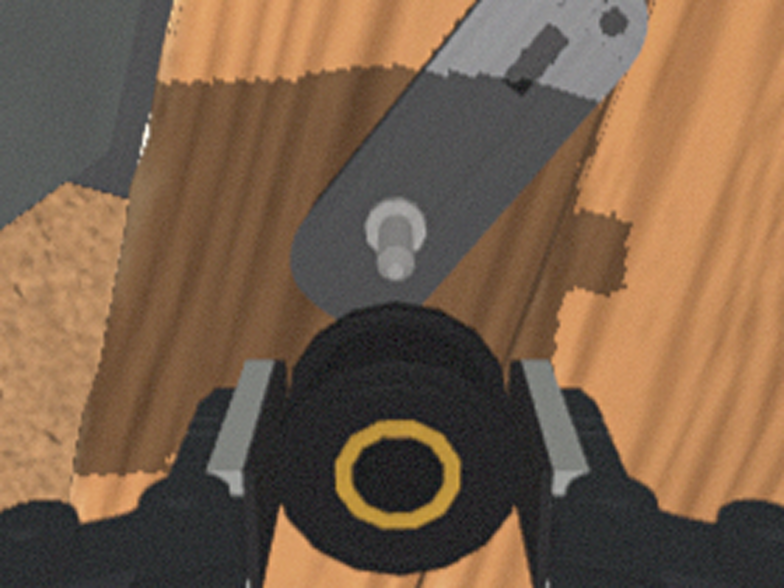

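The pin shoulder is at (395,228), its tip at (396,270), and the pulley's brass ring at (397,474). That puts the pin near (.412,.168), with the pulley about 1 mm behind the tool axis. I'll shift -1 mm in x and +2.8 mm in y, then lower.

servo_tool --series '[{"tx": -0.015, "ty": 0.047, "tz": -0.4, "rx": 0, "ry": 0, "rz": 0, "fingers": 34}, {"tx": 0, "ty": 0, "tz": -0.3, "rx": 0, "ry": 0, "rz": 0, "fingers": 34}, {"tx": 0, "ty": 0, "tz": -0.2, "rx": 0, "ry": 0, "rz": 0, "fingers": 34}, {"tx": 0, "ty": 0, "tz": -0.15, "rx": 0, "ry": 0, "rz": 0, "fingers": 34}, {"tx": 0, "ty": 0, "tz": -0.15, "rx": 0, "ry": 0, "rz": 0, "fingers": 34}, {"tx": 0, "ty": 0, "tz": -0.15, "rx": 0, "ry": 0, "rz": 0, "fingers": 34}, {"tx": 0, "ty": 0, "tz": -0.1, "rx": 0, "ry": 0, "rz": 0, "fingers": 34}, {"tx": 0, "ty": 0, "tz": 0, "rx": 0, "ry": 0, "rz": 0, "fingers": 34}]'

```text
t: 26.9
tcp_pos: [0.411, 0.1686, 0.0098]
tcp_rot: [-1.865, -2.528, 0.001]
force: [-0.2, -0.5, -0.9]
grip_width: 0.0408
finger_force: 40.7
```

servo_tool --series '[{"tx": 0, "ty": 0, "tz": -0.04, "rx": 0, "ry": 0, "rz": 0, "fingers": 34}, {"tx": 0, "ty": 0, "tz": -0.03, "rx": 0, "ry": 0, "rz": 0, "fingers": 34}, {"tx": 0, "ty": 0, "tz": 0, "rx": 0, "ry": 0, "rz": 0, "fingers": 34}]'

```text
t: 27.28
tcp_pos: [0.4111, 0.1686, 0.0059]
tcp_rot: [1.865, 2.528, 0.0]
force: [-0.6, -0.1, -0.2]
grip_width: 0.0409
finger_force: 40.7
```

servo_tool --series '[{"tx": 0, "ty": 0, "tz": -0.03, "rx": 0, "ry": 0, "rz": 0, "fingers": 34}, {"tx": 0, "ty": 0, "tz": 0, "rx": 0, "ry": 0, "rz": 0, "fingers": 34}]'

```text
t: 27.52
tcp_pos: [0.4113, 0.1686, 0.0052]
tcp_rot: [1.864, 2.528, 0.002]
force: [-3.3, -1.4, 20.2]
grip_width: 0.0407
finger_force: 42.7
```

servo_tool --series '[{"tx": 0, "ty": 0, "tz": 0.01, "rx": 0, "ry": 0, "rz": 0, "fingers": 62}, {"tx": 0, "ty": 0, "tz": 0, "rx": 0, "ry": 0, "rz": 0, "fingers": 62}, {"tx": 0, "ty": 0, "tz": 0.4, "rx": 0, "ry": 0, "rz": 0, "fingers": 62}, {"tx": 0.1, "ty": 0, "tz": 0.8, "rx": 0, "ry": 0, "rz": 0, "fingers": 62}, {"tx": 0.3, "ty": -0.3, "tz": 0.8, "rx": 0, "ry": 0, "rz": 0, "fingers": 55}, {"tx": 0.5, "ty": -0.7, "tz": 0.3, "rx": 0, "ry": 0, "rz": 0, "fingers": 45}, {"tx": 0.5, "ty": -0.8, "tz": 0, "rx": 0, "ry": 0, "rz": 0, "fingers": 42}, {"tx": 0.5, "ty": -0.8, "tz": 0, "rx": 0, "ry": 0, "rz": 0, "fingers": 42}, {"tx": 0.4, "ty": -0.8, "tz": -0.1, "rx": 0, "ry": 0, "rz": 0, "fingers": 42}, {"tx": 0.3, "ty": -0.8, "tz": -0.3, "rx": 0, "ry": 0, "rz": 0, "fingers": 42}, {"tx": 0.2, "ty": -0.6, "tz": -0.4, "rx": 0, "ry": 0, "rz": 0, "fingers": 42}, {"tx": 0, "ty": -0.2, "tz": -0.3, "rx": 0, "ry": 0, "rz": 0, "fingers": 42}]' --force 30

```text
t: 29.02
tcp_pos: [0.5792, -0.1333, 0.0752]
tcp_rot: [-1.867, -2.526, 0.0]
force: [0.4, 0.6, 0.3]
grip_width: 0.0416
finger_force: 0.0
```

servo_tool --series '[{"tx": 0, "ty": 0, "tz": 0, "rx": 0, "ry": 0, "rz": 0, "fingers": 42}, {"tx": 0, "ty": 0, "tz": 0, "rx": 0, "ry": 0, "rz": 0, "fingers": 42}]'

```text
t: 29.28
tcp_pos: [0.579, -0.1304, 0.0773]
tcp_rot: [1.864, 2.529, 0.0]
force: [0.6, -0.0, 1.3]
grip_width: 0.0421
finger_force: 0.0
```

Run:
```python
from h import *
c=snap('wrist')
o=arm.get_obs();p=o['tcp_pos'];print(o['t'],p,o['force'],o['grip_width'])
top_of(c,.018,.014,.022,(.578,-.131),.022)
t=snap('top');print('pulley');top_of(t,.04,.034,.046,(.412,.168),.03)
for u in (.036,.043): print('tip');top_of(t,.049,u,.055,(.412,.168),.03)
```

```text
29.325 [ 0.5792534  -0.13036869  0.07761686] [-0.63271152  0.58734425 -0.02872326] 0.04213819127753863
n 718 mean [ 0.5785 -0.1296  0.0179] circ 0.5787 -0.1304 r 0.0121 px 320.9 212.0 ell [320.9 211.8] [30.2 30.9] plane [ 0.5784 -0.1294]
pulleyTraceback (most recent call last):
  File "<stdin>", line 5, in <module>
  File "h.py", line 32, in top_of
    e=cv2.fitEllipse(cv2.convexHull(px))
cv2.error: OpenCV(4.12.0) /io/opencv/modules/imgproc/src/shapedescr.cpp:356: error: (-215:Assertion failed) n >= 0 && (depth == CV_32F || depth == CV_32S) in function 'fitEllipseNoDirect'
```

servo_tool --series '[{"tx": -0.01, "ty": 0.01, "tz": -0.5, "rx": 0, "ry": 0, "rz": 0, "fingers": 42}, {"tx": 0, "ty": 0, "tz": -0.5, "rx": 0, "ry": 0, "rz": 0, "fingers": 42}, {"tx": 0, "ty": 0, "tz": -0.3, "rx": 0, "ry": 0, "rz": 0, "fingers": 42}, {"tx": 0, "ty": 0, "tz": -0.12, "rx": 0, "ry": 0, "rz": 0, "fingers": 38}, {"tx": 0, "ty": 0, "tz": 0, "rx": 0, "ry": 0, "rz": 0, "fingers": 25}, {"tx": 0, "ty": 0, "tz": 0, "rx": 0, "ry": 0, "rz": 0, "fingers": 16}, {"tx": 0, "ty": 0, "tz": 0, "rx": 0, "ry": 0, "rz": 0, "fingers": 16}, {"tx": 0, "ty": 0, "tz": 0, "rx": 0, "ry": 0, "rz": 0, "fingers": 16}]' --force 25

```text
t: 30.38
tcp_pos: [0.5788, -0.1309, -0.0079]
tcp_rot: [1.864, 2.527, 0.001]
force: [-0.2, 0.4, 3.9]
grip_width: 0.022
finger_force: 24.8
```

Run:
```python
from h import *
for n in ('top','scene'):
    t=load('top') if n=='top' else snap('scene')
    W=np.linalg.inv(t['camera_from_world']); u,v=proj(t,[.412,.168,.04]); print(n,u,v)
    for dv in range(-14,15,4): print([world(t,u+du,v+dv).round(3)[2] if t['range_z'][int(v+dv),int(u+du)]>0 else 0 for du in range(-14,15,4)])
```

```text
top 247.3170356468367 257.50996997034866
[np.float64(0.718), np.float64(0.718), np.float64(0.715), np.float64(0.716), np.float64(0.712), np.float64(0.711), np.float64(0.709), np.float64(0.708)]
[np.float64(0.722), np.float64(0.721), np.float64(0.719), np.float64(0.719), np.float64(0.716), np.float64(0.716), np.float64(0.714), np.float64(0.712)]
[np.float64(0.724), np.float64(0.723), np.float64(0.721), np.float64(0.722), np.float64(0.722), np.float64(0.719), np.float64(0.718), np.float64(0.718)]
[np.float64(0.726), np.float64(0.725), np.float64(0.725), np.float64(0.727), np.float64(0.724), np.float64(0.722), np.float64(0.721), np.float64(0.721)]
[np.float64(0.728), np.float64(0.727), np.float64(0.726), np.float64(0.727), np.float64(0.725), np.float64(0.726), np.float64(0.724), np.float64(0.724)]
[np.float64(0.73), np.float64(0.729), np.float64(0.73), np.float64(0.729), np.float64(0.728), np.float64(0.727), np.float64(0.727), np.float64(0.726)]
[np.float64(0.732), np.float64(0.731), np.float64(0.731), np.float64(0.732), np.float64(0.731), np.float64(0.73), np.float64(0.729), np.float64
[... 735 characters left out ...]
p.float64(0.039), np.float64(0.037), np.float64(0.04), np.float64(0.011), np.float64(0.0)]
[np.float64(-0.001), np.float64(0.009), np.float64(0.038), np.float64(0.04), np.float64(0.038), np.float64(0.041), np.float64(0.011), np.float64(0.011)]
[np.float64(0.011), np.float64(0.007), np.float64(0.039), np.float64(0.039), np.float64(0.041), np.float64(0.038), np.float64(0.01), np.float64(0.009)]
[np.float64(0.011), np.float64(0.01), np.float64(0.013), np.float64(0.021), np.float64(0.025), np.float64(0.021), np.float64(0.013), np.float64(0.012)]
[np.float64(0.009), np.float64(0.01), np.float64(0.013), np.float64(0.012), np.float64(0.009), np.float64(0.011), np.float64(0.003), np.float64(-0.003)]
```

servo_tool --series '[{"tx": 0, "ty": 0, "tz": 0.4, "rx": 0, "ry": 0, "rz": 0, "fingers": 16}, {"tx": 0, "ty": 0.2, "tz": 0.8, "rx": 0, "ry": 0, "rz": 0, "fingers": 16}, {"tx": 0, "ty": 0.5, "tz": 0.8, "rx": 0, "ry": 0, "rz": 0, "fingers": 16}, {"tx": -0.2, "ty": 0.7, "tz": 0.3, "rx": 0, "ry": 0, "rz": 0, "fingers": 16}, {"tx": -0.4, "ty": 0.8, "tz": 0, "rx": 0, "ry": 0, "rz": 0, "fingers": 16}, {"tx": -0.5, "ty": 0.8, "tz": 0, "rx": 0, "ry": 0, "rz": 0, "fingers": 16}, {"tx": -0.5, "ty": 0.8, "tz": 0, "rx": 0, "ry": 0, "rz": 0, "fingers": 16}, {"tx": -0.5, "ty": 0.7, "tz": 0, "rx": 0, "ry": 0, "rz": 0, "fingers": 16}, {"tx": -0.4, "ty": 0.38, "tz": 0, "rx": 0, "ry": 0, "rz": 0, "fingers": 16}, {"tx": -0.28, "ty": 0.1, "tz": -0.5, "rx": 0, "ry": 0, "rz": 0, "fingers": 16}, {"tx": 0, "ty": 0, "tz": 0, "rx": 0, "ry": 0, "rz": 0, "fingers": 16}, {"tx": 0, "ty": 0, "tz": 0, "rx": 0, "ry": 0, "rz": 0, "fingers": 16}]'

```text
t: 31.92
tcp_pos: [0.4127, 0.1678, 0.1002]
tcp_rot: [1.865, 2.527, 0.001]
force: [0.7, -0.9, 0.2]
grip_width: 0.0217
finger_force: 24.6
```

Run:
```python
from h import *
c=snap('wrist')
o=arm.get_obs();p=o['tcp_pos'];print(o['t'],p,o['force'],o['grip_width'],o['finger_force'])
print('cap');top_of(c,p[2]+.026,p[2]+.022,p[2]+.031,p[:2],.0105)
print('pulley');top_of(c,.04,.035,.0435,(.412,.168),.03)
print('tip');top_of(c,.049,.0445,.055,(.412,.168),.012)
```

```text
31.975 [0.41291573 0.16776085 0.10028672] [ 0.24023666 -0.01568873  0.58723801] 0.021313721258951777 24.62854289682582
cap
n 1268 mean [0.4128 0.1681 0.1263] circ 0.4129 0.1677 r 0.0105 px 321.5 275.5 ell [321.6 275.5] [38.4 43.1] plane [0.4127 0.1683]
pulley
n 2047 mean [0.4114 0.1685 0.04  ] circ 0.4117 0.1674 r 0.0211 px 319.7 211.4 ell [319.8 211.6] [52.  54.7] plane [0.4114 0.1685]
tip
n 98 mean [0.4117 0.1687 0.0472] circ 0.4117 0.168 r 0.0045 px 320.0 214.7 ell [320.1 214.6] [11. 12.] plane [0.4113 0.1696]
```

servo_tool --series '[{"tx": -0.02, "ty": 0.015, "tz": -0.4, "rx": 0, "ry": 0, "rz": 0, "fingers": 16}, {"tx": 0, "ty": 0, "tz": -0.2, "rx": 0, "ry": 0, "rz": 0, "fingers": 16}, {"tx": 0, "ty": 0, "tz": -0.15, "rx": 0, "ry": 0, "rz": 0, "fingers": 16}, {"tx": 0, "ty": 0, "tz": -0.15, "rx": 0, "ry": 0, "rz": 0, "fingers": 16}, {"tx": 0, "ty": 0, "tz": -0.1, "rx": 0, "ry": 0, "rz": 0, "fingers": 16}, {"tx": 0, "ty": 0, "tz": -0.06, "rx": 0, "ry": 0, "rz": 0, "fingers": 16}, {"tx": 0, "ty": 0, "tz": -0.05, "rx": 0, "ry": 0, "rz": 0, "fingers": 16}, {"tx": 0, "ty": 0, "tz": 0, "rx": 0, "ry": 0, "rz": 0, "fingers": 16}]'

```text
t: 32.98
tcp_pos: [0.4105, 0.1689, 0.0329]
tcp_rot: [1.865, 2.528, 0.0]
force: [-0.1, 0.1, 0.6]
grip_width: 0.0216
finger_force: 24.6
```

servo_tool --series '[{"tx": 0, "ty": 0, "tz": -0.03, "rx": 0, "ry": 0, "rz": 0, "fingers": 16}, {"tx": 0, "ty": 0, "tz": 0, "rx": 0, "ry": 0, "rz": 0, "fingers": 16}]'

```text
t: 33.22
tcp_pos: [0.4108, 0.169, 0.0317]
tcp_rot: [1.864, 2.528, 0.001]
force: [-1.9, -0.4, 11.1]
grip_width: 0.0215
finger_force: 25.5
```

Contact is at the expected height. I'll release, lift clear and verify.

servo_tool --series '[{"tx": 0, "ty": 0, "tz": 0.01, "rx": 0, "ry": 0, "rz": 0, "fingers": 45}, {"tx": 0, "ty": 0, "tz": 0, "rx": 0, "ry": 0, "rz": 0, "fingers": 45}, {"tx": 0, "ty": 0, "tz": 0.3, "rx": 0, "ry": 0, "rz": 0, "fingers": 45}, {"tx": 0, "ty": 0, "tz": 0.6, "rx": 0, "ry": 0, "rz": 0, "fingers": 45}, {"tx": 0.3, "ty": 0, "tz": 0.8, "rx": 0, "ry": 0, "rz": 0, "fingers": 45}, {"tx": 0.5, "ty": 0, "tz": 0.5, "rx": 0, "ry": 0, "rz": 0, "fingers": 45}, {"tx": 0.5, "ty": 0, "tz": 0, "rx": 0, "ry": 0, "rz": 0, "fingers": 45}, {"tx": 0, "ty": 0, "tz": 0, "rx": 0, "ry": 0, "rz": 0, "fingers": 45}, {"tx": 0, "ty": 0, "tz": 0, "rx": 0, "ry": 0, "rz": 0, "fingers": 45}]'

```text
t: 34.35
tcp_pos: [0.4876, 0.1687, 0.1632]
tcp_rot: [-1.864, -2.527, 0.002]
force: [-0.5, 0.8, -0.6]
grip_width: 0.0449
finger_force: 0.0
```

Run:
```python
from h import *
def rob(*a):
    try: top_of(*a)
    except Exception as e: print('none')
c=snap('wrist');s=snap('scene');t=snap('top');o=arm.get_obs();print(o['t'],o['tcp_pos'],o['force'])
for n,i in (('wrist',c),('scene',s),('top',t)):
    print(n);rob(i,.058,.0535,.063,(.411,.1685),.02);rob(i,.04,.036,.044,(.411,.1685),.03)
    print('bracket');rob(i,.078,.07,.085,(.434,-.155),.03);rob(i,.056,.05,.062,(.434,-.155),.04)
    print('bottles');rob(i,.1,.09,.11,(.435,0),.03);rob(i,.16,.15,.17,(.644,.309),.04);rob(i,.18,.17,.19,(.639,-.255),.04)
```

```text
34.5 [0.48775351 0.16890441 0.16351301] [-0.17052207  0.38018075 -0.42754076]
wrist
n 563 mean [0.4112 0.17   0.0578] circ 0.411 0.1694 r 0.012 px 238.0 168.5 ell [237.9 168.6] [26.2 27.7] plane [0.4113 0.1702]
n 908 mean [0.4143 0.1699 0.0401] circ 0.4118 0.1677 r 0.0209 px 243.0 166.5 ell [243.1 166.4] [42.7 46.1] plane [0.4119 0.1684]
bracket
none
none
bottles
n 33 mean [0.4363 0.0012 0.0994] circ 0.4361 0.0001 r 0.004 px 214.0 359.5 ell [214.1 360. ] [ 3.5 11.4] plane [0.4367 0.0021]
none
none
scene
n 76 mean [0.4087 0.1706 0.058 ] circ 0.4097 0.1699 r 0.012 px 299.5 267.9 ell [299.4 267.7] [9.2 9.7] plane [0.4087 0.1707]
n 119 mean [0.4069 0.1701 0.0401] circ 0.4107 0.1676 r 0.0219 px 300.0 270.5 ell [300.  270.5] [15.4 16.9] plane [0.4105 0.1684]
bracket
none
none
bottles
none
n 124 mean [0.6402 0.3231 0.1614] circ 0.6432 0.3227 r 0.014 px 182.0 216.5 ell [182.1 216.3] [11.8 12.9] plane [0.6412 0.3228]
none
top
none
none
bracket
n 192 mean [ 0.4347 -0.1562  0.077 ] circ 0.4347 -0.1564 r 0.0183 px 384.4 248.4 ell [384.4 248.3] [15.2 15.4] plane [ 0.4347 -0.1561]
n 319 mean [ 0.4358 -0.1535  0.0536] circ 0.4355 -0.1557 r 0.0319 px 382.7 248.1 ell [382.7 248. ] [26.3 26.7] plane [ 0.4356 -0.1552]
bottles
n 26 mean [4.345e-01 3.000e-04 9.650e-02] circ 0.4327 -0.0004 r 0.0063 px 317.2 248.2 ell [317.2 248.2] [5.1 5.8] plane [4.344e-01 2.000e-04]
n 137 mean [0.6442 0.3191 0.162 ] circ 0.6458 0.3206 r 0.0147 px 172.6 151.9 ell [172.6 151.9] [12.2 13.7] plane [0.6446 0.3198]
n 108 mean [ 0.6401 -0.2529  0.1788] circ 0.6408 -0.2537 r 0.0124 px 434.5 152.5 ell [434.7 152.7] [10.9 12. ] plane [ 0.6396 -0.2523]
```

```bash
python3 -c "
from plant import arm
print(arm.job_done())"
```

```text
the job is handed in; nothing more can be done
None
```

All five parts are on their shafts in the order asked, seated at about the expected heights; all three bottles are still standing, and I handed the job in at about 34.5 s of the 106 s allowed.

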